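Change the load on the parts drying rack

TASK

The baskets of printer parts on the drying rack (orange bars) are dry: switch the blower off, take them down and stand them upright on the green mat, and hang every wet basket (blue bar) from the wash tray by its bar on a hook of its own. When the rack is loaded switch the blower on again, and leave everything else on the bench where it is.

Things in the scene. Friction and masses are not known exactly. Their poses are not given: they have to be found in the camera images.
- wet1_bar (a point): BLUE bar: wet; starts in the wash tray. Wire basket 65 x 89 x 48 mm high, 0.14 kg, under a rigid bail: a straight round bar, 9 mm thick, 72 mm long, along the basket's y, on thin arms at its ends. Point: middle of the bar, 125 mm above the foot; z up. The hook goes under the middle, so hold the bar near an end (25 mm off). May be absent.
- wet2_bar (a point): BLUE bar: wet; starts in the wash tray. Wire basket 65 x 89 x 48 mm high, 0.14 kg, under a rigid bail: a straight round bar, 9 mm thick, 72 mm long, along the basket's y, on thin arms at its ends. Point: middle of the bar, 125 mm above the foot; z up. The hook goes under the middle, so hold the bar near an end (25 mm off). May be absent.
- wet3_bar (a point): BLUE bar: wet; starts in the wash tray. Wire basket 65 x 89 x 48 mm high, 0.14 kg, under a rigid bail: a straight round bar, 9 mm thick, 72 mm long, along the basket's y, on thin arms at its ends. Point: middle of the bar, 125 mm above the foot; z up. The hook goes under the middle, so hold the bar near an end (25 mm off). May be absent.
- dry1_bar (a point): ORANGE bar: dry; starts on a hook. Wire basket 65 x 89 x 48 mm high, 0.14 kg, under a rigid bail: a straight round bar, 9 mm thick, 72 mm long, along the basket's y, on thin arms at its ends. Point: middle of the bar, 125 mm above the foot; z up. The hook goes under the middle, so hold the bar near an end (25 mm off). May be absent.
- dry2_bar (a point): ORANGE bar: dry; starts on a hook. Wire basket 65 x 89 x 48 mm high, 0.14 kg, under a rigid bail: a straight round bar, 9 mm thick, 72 mm long, along the basket's y, on thin arms at its ends. Point: middle of the bar, 125 mm above the foot; z up. The hook goes under the middle, so hold the bar near an end (25 mm off). May be absent.
- dry3_bar (a point): ORANGE bar: dry; starts on a hook. Wire basket 65 x 89 x 48 mm high, 0.14 kg, under a rigid bail: a straight round bar, 9 mm thick, 72 mm long, along the basket's y, on thin arms at its ends. Point: middle of the bar, 125 mm above the foot; z up. The hook goes under the middle, so hold the bar near an end (25 mm off). May be absent.
- hook1 (a point): Seat of the LEFT hook of the drying rack: where the middle of a hung bar rests, 224 mm above the bench. Rack axes: -x out of its front, y to its left. The hook is an 8 mm rod coming forward (-x), dipping to this seat and turning up to a tip 30 mm in front of it, 24 mm above it. A bar comes in from the front 35 to 45 mm above the seat (the basket's rim passes below the rod) and is let down; it comes off the same way.
- hook2 (a point): Seat of the MIDDLE hook, 120 mm right of the left one; same shape and axes. The blower housing begins 56 mm behind the seats and is 199 mm high with the bar that carries the hooks; nothing of the rack stands higher than the hooks. A shallow drip pan, 14 mm high, lies under the hung baskets.
- hook3 (a point): Seat of the RIGHT hook, 240 mm right of the left one; same shape and axes.
- switch (a joint): Blower switch: a toggle lever on the pod at the rack's left front. 0 = leaning right, on (as it starts); 0.9 = leaning left, off. A spring drives it away from mid-travel (0.45) to either stop, so it snaps over once pushed past the middle; about 2 N at the tip.
- switch_tip (a point): The middle of the round end (12 mm thick, red) of the blower's toggle lever, 50 mm from its pivot; the tip moves 22 mm either side of the pivot along the rack's y.
- switch_pivot (a point): Pivot of the toggle lever, in the top of the switch pod (86 x 76 mm, top 100 mm above the bench). Axes as the rack's: -x to its front, y to its left. The upright lever would stand 50 mm above this point.
- mat: Green mat, 130 x 280 x 3 mm (x, y, z), flat on the bench in front of the rack; origin at the centre of its underside.
- wash_tray: Open steel wash tray, 165 x 310 mm, wall 18 mm high, floor 3 mm thick; fixed; origin at the centre of its underside. The wet baskets stand in it.
- ink_cyan: white ink bottle with a blue cap, 58 mm wide, 140 mm high; bystander, not to be disturbed; origin under its centre
- ink_magenta: white ink bottle with a red cap, 58 mm wide, 140 mm high; bystander, not to be disturbed; origin under its centre
- ink_yellow: white ink bottle with a yellow cap, 58 mm wide, 140 mm high; bystander, not to be disturbed; origin under its centre
- swab_jar: white jar with a lid, 69 mm wide, 74 mm high; bystander, not to be disturbed; origin under its centre
- wipes: pack of wipes, 94 x 134 x 34 mm; bystander, not to be disturbed; origin under its centre
- dropper: small white dropper bottle, 26 mm wide, 44 mm high; bystander, not to be disturbed; origin under its centre

How it is judged:
By the outcome, as a careful person would: the job done as asked, in the order asked, and still so for the second after the job is handed in, with the robot touching nothing.
Of wet1, wet2, wet3 only 2 to 3 are there at a start; the rules pass over those that are not, and their reading is None.
Of dry1, dry2, dry3 only 2 to 3 are there at a start; the rules pass over those that are not, and their reading is None.
At some moment in a run one of wet1, wet2, wet3, dry1, dry2, dry3 may be knocked a few centimetres aside while the robot is not near it.
Once in a run the grip may slacken for a moment while it holds something.
It also fails if it takes over 210 s, if anything falls off the work surface, if the arm or the gripper's body presses on something with over 40 N, if the wrist force passes 120 N, or if a joint passes its speed limit or range.

ROBOT

A 7-joint arm with a two-finger parallel gripper is mounted at the origin on a cart in front of the work surface, level with it; the furniture and walls round the work are solid. World frame = base frame: x ahead of the robot, y to its left, z up, the work surface at z = 0. Lengths are in mm, angles in rad, forces in N, time in s.
With the tool pointing down it reaches from about 425 to 800 mm from the base axis. Payload 8.3 kg.
Tool frame: the origin (TCP) lies at the very end of the fingers, on their centre line; the grasp point (between the pads) lies 19 mm behind it; z points along the fingers, y is the line along which they close (so a half turn about z gives the same grasp; the last joint's range is limited). The gripper opens to 85 mm and grips with 20 to 120 N. Pads are 22 mm wide; open, the fingers measure 114 mm over their backs; the gripper's body (76 mm by 85 mm) begins 54 mm behind the grasp point. The pads swing forward as they close: fully open they stand 13 mm farther back than shut.
Start: joints at [1.05, 0.383, 0.016, 1.37, -0.006, 1.388, -0.046], TCP at [276.267, -560.606, 231.279] pointing down, gripper open.
Joint ranges: [-2.95, 2.95], [-0.25, 2.06], [-1.52, 1.56], [0.18, 2.33], [-1.44, 4.58], [0.02, 2.06], [-3.01, 3.01]. Speed limits (rad/s): [2.39, 2.39, 3.01, 3.01, 3.14, 3.14, 3.14].

INTERFACE

Orientations are given as a unit quaternion [w, x, y, z].
In Python, from plant import r gives the robot as it stands.
- The arm moves only by the tool arm_command, never from a script. Its argument "deltas" is a list of rows, each an object of numbers: "tx", "ty", "tz": the shift along the tool's x, y, z each as a share of 0.1 m, from -1 to 1; "ax", "ay", "az": the turn, a rotation vector about the tool's x, y, z each as a share of 0.5 rad, from -1 to 1; "claw": the opening, from -1 (shut) to 1 (fully open), so that 0 is half open. In form: [{"tx": .., "ty": .., "tz": .., "ax": .., "ay": .., "az": .., "claw": ..}, ...]. A call has 1 to 5 rows; each row is the pose to reach, as a shift and turn from the pose commanded when the call began, along the tool's axes at that moment; what a row does not reach only later rows make up. A row lasts 1/10 s, in which the tool goes at most 50 mm and 8.59 degrees, less where a joint would pass 70% of its speed; a pose out of reach is approached as far as the arm can. A call with a number of a shift or a turn outside -1 to 1 is refused whole. A call with a gripper value outside its range is refused whole. The fingers move at their own pace and stop on an object; "squeeze" is the grip in N (left out, the last holds). Time passes only in rows, so rows that repeat a pose let the fingers close. It gives the time, the measured TCP pose, the force, the opening and the grip force at its end, in the units of the state.
- r.sense(): the state, without advancing time (a new reading comes with each control period).
- r.get_image(name): name is "scene" or "top"; returns a dict with "color" (420x560x3 uint8, red, green, blue), "z_map" (420x560 float32, mm along the optical axis (not along the pixel's ray), 0 where there is no reading), "intrinsics" (3x3 intrinsics, pixels), "dist" ([k1, k2, p1, p2, k3] as OpenCV has them; the pictures are not rectified), "eye" and "rotation" of the camera in the world. Camera axes: x right, y down, z forward; pixel columns grow to the right and rows downward; lengths in mm; the calibration is good to about 2 mm. A picture is of the moment at which its call begins.
- r.close_job(): hands the job in; it is judged then, once.
The state is a dict: "time_s": time; "joint_positions": joint angles; "joint_velocities": joint speeds; "effort": joint torques, N m; "position": TCP position; "eef_rot": TCP orientation; "wrist_force": force on the tool from outside, world axes, zero at the start; "ft_torque": the same for the moment, N m; "finger_gap": finger opening in mm; "grasp_force": force on a finger pad.
Only numpy, scipy, OpenCV 4.12 (cv2) and the standard library are available. Lean on these libraries where they do the work, as an engineer would, in place of code of your own. Each camera call takes 0.05 s, during which the arm holds its last target. There are 200 camera calls.

## Working session

There is one attempt and no reset: what is moved stays moved. The work goes in short steps, Python scripts to look and compute and a tool call to move; the robot and the scene stay as the last step left them, time stands still between calls to the robot, and variables do not carry over. Pictures are saved under pics/ and viewed, at most 14 in all, crops included, and the job is handed in when it is done.

Besides the shell and the picture viewer there is one more tool, called after "Call:" as name(argument=value, ...), one argument or row to a line, values as JSON. arm_command: Moves the arm, as the interface text tells. Shift numbers are shares of 0.1 m and turn numbers shares of 0.5 rad, none past 1 either way. Its arguments: {"type":"object","properties":{"deltas":{"type":"array"},"squeeze":{"type":"number"}},"required":["deltas"]}

```bash
mkdir -p pics; ls; cat > h.py <<'E'
import numpy as np, cv2
from plant import r
def grab(name,tag):
    im=r.get_image(name); np.savez(f'{tag}.npz',**{k:np.array(v) for k,v in im.items()})
    cv2.imwrite(f'pics/{tag}.png',im['color'][:,:,::-1]); return im
def load(tag): return np.load(f'{tag}.npz')
def cloud(im):
    K=np.array(im['intrinsics']);z=im['z_map'];h,w=z.shape
    v,u=np.mgrid[:h,:w]
    p=cv2.undistortPoints(np.stack([u,v],-1).reshape(-1,1,2).astype(np.float64),K,np.array(im['dist'],float)).reshape(h,w,2)
    P=np.dstack([p*z[...,None],z])
    return P@np.array(im['rotation']).T+np.array(im['eye'])
E
python3 - <<'E'
from h import *
for n in('scene','top'):
    im=grab(n,n+'0'); print(n,im['eye'],im['rotation'],im['intrinsics'])
s=r.sense();print(s)
E
```

```text
pics
scene [ -596.38141687 -1023.7887834   1563.93413009] [-0.35912046  0.84917941 -0.35292116  0.15929056] [[544.2063341    0.         275.64626725]
 [  0.         544.2063341  214.23675272]
 [  0.           0.           1.        ]]
top [ 104.5409862   -20.86851849 1980.2449383 ] [-0.07660095  0.71246498 -0.69389432  0.07096911] [[530.78405432   0.         280.85674949]
 [  0.         530.78405432 208.66731287]
 [  0.           0.           1.        ]]
{'time_s': 0.1, 'joint_positions': array([ 1.05014752,  0.38415159,  0.01636708,  1.37104195, -0.00631622,
        1.38818445, -0.04648596]), 'joint_velocities': array([-0.00177148, -0.00272202,  0.00016762, -0.00347544, -0.00101738,
        0.00133768, -0.00058053]), 'effort': array([ 3.13605262e-03, -6.29136086e+01,  8.47704560e-01, -3.72756922e+01,
        1.69312715e-02,  1.04186332e-02, -5.73914258e-05]), 'position': array([ 276.05270509, -560.23462797,  230.38355439]), 'eef_rot': array([-8.45215616e-04,  9.73912728e-01,  2.26921228e-01, -1.99614575e-04]), 'wrist_force': array([-0.44768592,  0.64750913, -0.30810233]), 'ft_torque': array([-0.02722836,  0.02904277,  0.05944911]), 'grasp_force': 0.0, 'finger_gap': 85.51014179604736}
```

```bash
python3 - <<'E'
s=open('h.py').read()
s=s.replace("import numpy","from scipy.spatial.transform import Rotation as R\nimport numpy",1)
s=s.replace("np.array(im['rotation']).T","R.from_quat(np.roll(im['rotation'],-1)).as_matrix().T")
open('h.py','w').write(s)
E
python3 - <<'E'
import cv2
for n in('scene0','top0'):
    a=cv2.imread(f'pics/{n}.png'); cv2.imwrite(f'pics/{n}b.png',cv2.resize(a,(800,600),interpolation=cv2.INTER_CUBIC))
E
```

```text
(no output)
```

View pics/scene0b.png

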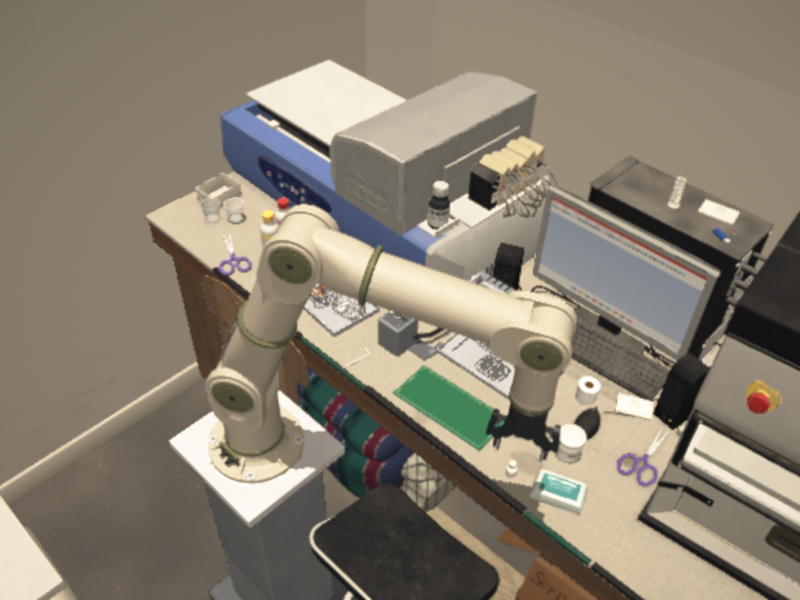

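View pics/top0b.png

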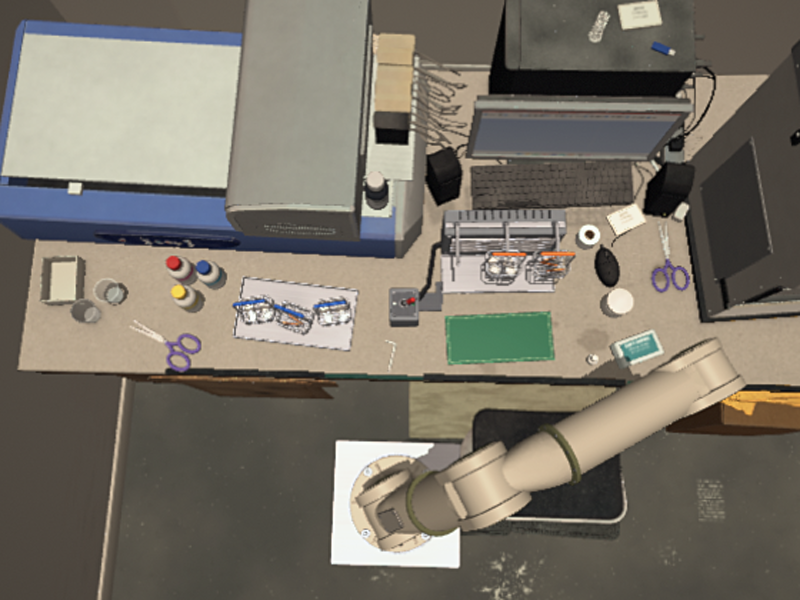

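The scene has the rack at top-view (505,255) with two orange bars at (503,253) and (555,253). Three wet baskets are in the tray at about (255,310), (293,320) and (333,310), the pod is at (405,305), and the mat is at (500,337).

```bash
python3 - <<'E'
from h import *
im=load('top0'); P=cloud(im); c=im['color']
a=c[185:260,150:260]; b=c[140:260,265:415]
k=6
A=cv2.resize(a[:,:,::-1],(660,450),interpolation=cv2.INTER_CUBIC)
B=cv2.resize(b[:,:,::-1],(750,600),interpolation=cv2.INTER_CUBIC)
cv2.imwrite('pics/cA.png',A);cv2.imwrite('pics/cB.png',B)
hsv=cv2.cvtColor(c,cv2.COLOR_RGB2HSV)
def blobs(lo,hi,nm,zmin,zmax,minn=8):
    m=cv2.inRange(hsv,lo,hi)
    m[(P[...,2]<zmin)|(P[...,2]>zmax)]=0
    n,l,s,ce=cv2.connectedComponentsWithStats(m,connectivity=8)
    for i in range(1,n):
        if s[i,4]>=minn:
            q=P[l==i]; q2=q[:,:2]-np.median(q[:,:2],0); w,v=np.linalg.eigh(np.cov(q2.T))
            print(nm,s[i].tolist(),'med',np.median(q,0).round(1),'mn',q.min(0).round(),'mx',q.max(0).round(),'dir',v[:,1].round(2))
blobs((100,120,80),(125,255,255),'blue',80,200)
blobs((5,150,120),(18,255,255),'orange',60,300)
blobs((60,100,40),(85,255,200),'green',-20,30,300)
blobs((0,150,100),(4,255,255),'red',60,300,3)
blobs((174,150,100),(180,255,255),'red2',60,300,3)
E
```

```text
blue [137, 183, 9, 8, 55] med [561.9 498.6 139. ] mn [549. 485. 131.] mx [577. 514. 151.] dir [0.38 0.93]
blue [163, 210, 22, 4, 43] med [476.7 380.7 131.4] mn [470. 343. 119.] mx [485. 418. 140.] dir [-0.16  0.99]
blue [220, 210, 22, 5, 42] med [478.9 175.9 132. ] mn [472. 141. 118.] mx [488. 215. 141.] dir [-0.16  0.99]
blue [192, 213, 21, 9, 44] med [458.2 280.6 131.6] mn [446. 243. 117.] mx [472. 317. 139.] dir [0.34 0.94]
orange [345, 177, 23, 2, 46] med [ 591.9 -255.   227. ] mn [ 587. -292.  215.] mx [ 595. -218.  237.] dir [-0.03  1.  ]
orange [379, 176, 23, 3, 58] med [ 596.  -365.8  226.4] mn [ 590. -408.  129.] mx [ 626. -332.  239.] dir [0.02 1.  ]
green [315, 220, 70, 33, 1985] med [ 424.7 -258.9    2.1] mn [ 361. -390.  -16.] mx [ 490. -130.   21.] dir [-0.07  1.  ]
red [117, 179, 9, 9, 64] med [572.  573.9 138.9] mn [557. 556. 129.] mx [590. 587. 149.] dir [-0.78 -0.62]
red [285, 208, 5, 4, 16] med [489.9 -24.4 152.3] mn [484. -30. 100.] mx [495. -16. 163.] dir [-0.3   0.95]
```

View pics/cA.png

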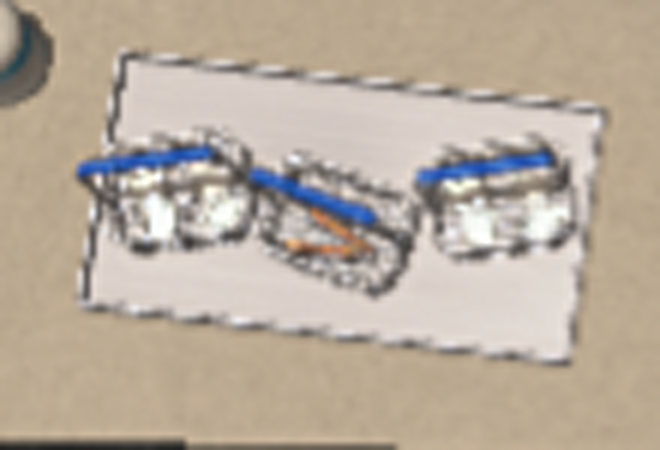

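View pics/cB.png

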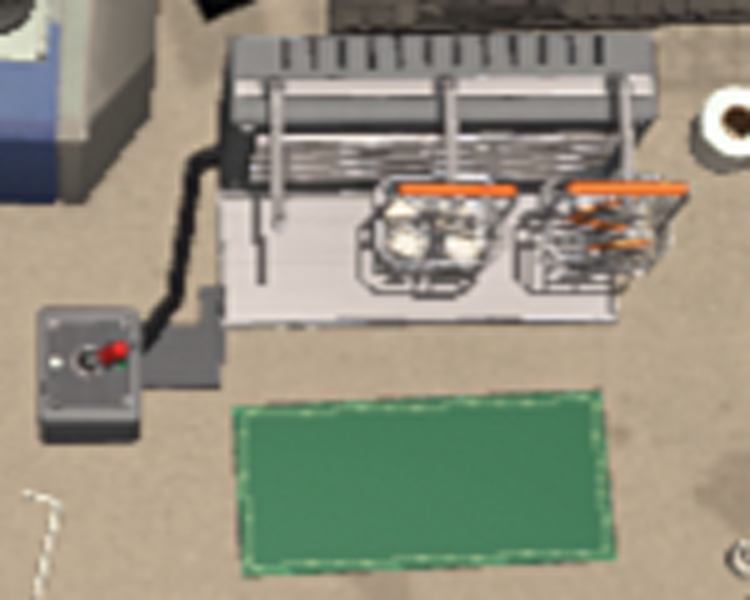

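Crop A shows the three blue bars at (147,162), (313,197) and (486,168). Crop B shows the left hook's rod ending at (279,222) and empty, orange bars at (457,190) and (628,188), and the red lever tip at (115,350) leaning right.

```bash
cat >> h.py <<'E'
def ray(im,uv,z):
    K=np.array(im['intrinsics']);uv=np.array(uv,float).reshape(-1,1,2)
    p=cv2.undistortPoints(uv,K,np.array(im['dist'],float)).reshape(-1,2)
    d=np.c_[p,np.ones(len(p))]@R.from_quat(np.roll(im['rotation'],-1)).as_matrix().T
    e=np.array(im['eye']); return e+d*((z-e[2])/d[:,2])[:,None]
def bars(im,which,z,P=None):
    """bar centre/yaw from colour, on plane z"""
    P=cloud(im) if P is None else P
    hsv=cv2.cvtColor(im['color'],cv2.COLOR_RGB2HSV)
    lo,hi=((100,130,80),(125,255,255)) if which=='blue' else ((5,150,120),(18,255,255))
    m=cv2.inRange(hsv,lo,hi); m[(abs(P[...,2]-z)>16)|(P[...,0]<300)]=0
    n,l,s,_=cv2.connectedComponentsWithStats(m,connectivity=8); o=[]
    for i in range(1,n):
        if s[i,4]<20: continue
        v,u=np.nonzero(l==i); q=ray(im,np.c_[u,v],z)[:,:2]
        (c,(w,h),a)=cv2.minAreaRect(q.astype(np.float32))
        d=np.linalg.eigh(np.cov(q.T))[1][:,1]; d*=np.sign(d[1])
        o.append((np.array(c).round(1),(round(w),round(h)),round(float(np.degrees(np.arctan2(-d[0],d[1]))),1)))
    return o
E
python3 - <<'E'
from h import *
im=load('top0');P=cloud(im)
for w,z in(('blue',130),('orange',228)):
    for b in bars(im,w,z,P): print(w,*b)
f=lambda X,Y:(265+(X+.5)/5-.5,140+(Y+.5)/5-.5)
for nm,pts in dict(h1=[(273,100),(275,140),(277,180),(278,200),(279,222)],h2=[(449,100),(452,140),(454,175)],h3=[(615,100),(620,130),(626,170)]).items():
    for X,Y in pts:
        u,v=f(X,Y); z=P[round(v),round(u)-1:round(u)+2,2].max(); print(nm,(X,Y),z.round(),ray(im,[(u,v)],min(z,250)).round(1))
for nm,(X,Y),z in [('panL',(224,323),14),('panR',(614,318),14),('podTL',(40,310),100),('podTR',(138,310),100),('podBL',(42,415),100),('podBR',(138,412),100),('pivot',(90,360),100),('tip',(118,350),147),
  ('mat',(235,408),3),('mat',(600,392),3),('mat',(613,558),3),('mat',(246,575),3),('houseL',(232,76),199),('houseR',(655,78),199),('hfL',(236,122),199),('hfR',(655,122),199)]:
    print(nm,ray(im,[f(X,Y)],z).round(1))
E
```

```text
blue [565.2 501.1] (26, 25) -47.3
blue [477.  380.6] (7, 75) 9.3
blue [478.6 178.1] (7, 75) 10.2
blue [458.8 279.6] (73, 8) -19.3
orange [ 591.4 -255. ] (4, 75) 1.4
orange [ 595.9 -370.3] (7, 74) -0.2
h1 (273, 100) 231.0 [[ 651.1 -128.8  230.6]]
h1 (275, 140) 230.0 [[ 622.8 -130.5  229.8]]
h1 (277, 180) 217.0 [[ 598.  -133.   217.3]]
h1 (278, 200) 223.0 [[ 582.2 -133.5  223.4]]
h1 (279, 222) 243.0 [[ 561.4 -133.1  243.3]]
h2 (449, 100) 231.0 [[ 654.  -249.3  230.6]]
h2 (452, 140) 230.0 [[ 625.7 -251.4  230.2]]
h2 (454, 175) 228.0 [[ 601.6 -253.   227.8]]
h3 (615, 100) 225.0 [[ 658.6 -363.7  224.6]]
h3 (620, 130) 228.0 [[ 636.1 -366.1  228.4]]
h3 (626, 170) 223.0 [[ 609.3 -370.8  223.2]]
panL [[ 541.6 -107.2   14. ]]
panR [[ 553.  -401.8   14. ]]
podTL [[528.7  30.3 100. ]]
podTR [[530.5 -40.8 100. ]]
podBL [[451.3  26.5 100. ]]
podBR [[455.2 -42.5 100. ]]
pivot [[492.6  -7.  100. ]]
tip [[490.6 -26.9 147. ]]
mat [[ 478.3 -117.     3. ]]
mat [[ 497.9 -392.5    3. ]]
mat [[ 371.9 -400.3    3. ]]
mat [[ 351.6 -127.1    3. ]]
houseL [[ 677.8 -101.8  199. ]]
houseR [[ 683.3 -396.7  199. ]]
hfL [[ 644.4 -105.1  199. ]]
hfR [[ 651.4 -396.2  199. ]]
```

```bash
cat >> h.py <<'E'
import json,math
def Rt(yaw):  # tool pointing down, tool y at angle yaw (deg) from world x
    a=math.radians(yaw); y=np.array([math.cos(a),math.sin(a),0]); z=np.array([0,0,-1.]); return np.c_[np.cross(y,z),y,z]
def plan(wps,claw,n=4,prog=False,start=None):
    """wps: (x,y,z,yaw); prints calls"""
    if start is None:
        s=r.sense(); p=np.array(s['position']); M=R.from_quat(np.roll(s['eef_rot'],-1)).as_matrix()
    else: p=np.array(start[:3],float); M=Rt(start[3])
    for w in wps:
        T=np.array(w[:3],float); MT=Rt(w[3])
        rv=R.from_matrix(M.T@MT).as_rotvec()
        k=max(1,math.ceil(np.abs(rv).max()/.49),math.ceil(np.linalg.norm(T-p)/98.))
        for i in range(k):
            q=p+(T-p)/(k-i); a=R.from_matrix(M.T@MT).as_rotvec()/(k-i)
            d=M.T@(q-p)/100
            print(w if i==k-1 else '..',*[f'{nm} {v:.3f}' for nm,v in zip(('tx','ty','tz','ax','ay','az'),[*d,*(a/.5)]) if abs(v)>.002])
            p=q; M=M@R.from_rotvec(a).as_matrix()
def st():
    s=r.sense(); print(s['time_s'],s['position'].round(1),s['eef_rot'].round(3),'F',s['wrist_force'].round(1),'gap',round(s['finger_gap'],1),'g',round(s['grasp_force'],1))
E
python3 -c "
from h import *
plan([(488,-68,200,2),(488,-68,130,2),(486,-8,130,2),(488,-50,130,2),(488,-50,300,2)],-1)"
```

```text
.. tx 0.679 ty -0.580 tz 0.052 az -0.383
.. tx 0.777 ty -0.440 tz 0.051 az -0.383
.. tx 0.847 ty -0.284 tz 0.051 az -0.383
.. tx 0.885 ty -0.118 tz 0.051 az -0.383
.. tx 0.892 ty 0.053 tz 0.051 az -0.383
(488, -68, 200, 2) tx 0.865 ty 0.221 tz 0.051 az -0.383
(488, -68, 130, 2) tz 0.700
(486, -8, 130, 2) tx 0.600
(488, -50, 130, 2) tx -0.420 ty 0.005
.. tz -0.850
(488, -50, 300, 2) tz -0.850
```

Call:
arm_command(
  deltas=[
    {"tx":0.34,"ty":-0.29,"tz":0.03,"az":-0.19,"claw":-1},
    {"tx":0.679,"ty":-0.58,"tz":0.052,"az":-0.383,"claw":-1},
    {"tx":0.679,"ty":-0.58,"tz":0.052,"az":-0.383,"claw":-1},
  ],
)

```text
schema error: expected keys tx, ty, tz, ax, ay, az, claw
```

Call:
arm_command(
  deltas=[
    {"tx":0.777,"ty":-0.44,"tz":0.05,"az":-0.383,"claw":-1},
    {"tx":0.777,"ty":-0.44,"tz":0.05,"az":-0.383,"claw":-1},
    {"tx":0.777,"ty":-0.44,"tz":0.05,"az":-0.383,"claw":-1},
  ],
)

```text
schema error: expected keys tx, ty, tz, ax, ay, az, claw
```

Call:
arm_command(
  deltas=[
    {"tx":0.847,"ty":-0.284,"tz":0.05,"az":-0.383,"claw":-1},
    {"tx":0.847,"ty":-0.284,"tz":0.05,"az":-0.383,"claw":-1},
    {"tx":0.847,"ty":-0.284,"tz":0.05,"az":-0.383,"claw":-1},
  ],
)

```text
schema error: expected keys tx, ty, tz, ax, ay, az, claw
```

Call:
arm_command(
  deltas=[
    {"tx":0.885,"ty":-0.118,"tz":0.05,"az":-0.383,"claw":-1},
    {"tx":0.885,"ty":-0.118,"tz":0.05,"az":-0.383,"claw":-1},
    {"tx":0.885,"ty":-0.118,"tz":0.05,"az":-0.383,"claw":-1},
  ],
)

```text
schema error: expected keys tx, ty, tz, ax, ay, az, claw
```

Call:
arm_command(
  deltas=[
    {"tx":0.89,"ty":0.053,"tz":0.05,"az":-0.383,"claw":-1},
    {"tx":0.89,"ty":0.053,"tz":0.05,"az":-0.383,"claw":-1},
    {"tx":0.89,"ty":0.053,"tz":0.05,"az":-0.383,"claw":-1},
  ],
)

```text
schema error: expected keys tx, ty, tz, ax, ay, az, claw
```

Call:
arm_command(
  deltas=[
    {"tx":0.865,"ty":0.22,"tz":0.05,"az":-0.383,"claw":-1},
    {"tx":0.865,"ty":0.22,"tz":0.05,"az":-0.383,"claw":-1},
    {"tx":0.865,"ty":0.22,"tz":0.05,"az":-0.383,"claw":-1},
    {"tx":0.865,"ty":0.22,"tz":0.05,"az":-0.383,"claw":-1},
  ],
)

```text
schema error: expected keys tx, ty, tz, ax, ay, az, claw
```

```bash
python3 -c "
from h import *
st()
plan([(488,-68,200,2),(488,-68,130,2),(486,-8,130,2),(488,-50,130,2),(488,-50,300,2)],-1)"
```

```text
0.1 [ 276.1 -560.2  230.4] [-0.001  0.974  0.227 -0.   ] F [-0.4  0.6 -0.3] gap 85.5 g 0.0
.. tx 0.679 ty -0.580 tz 0.052 az -0.383
.. tx 0.777 ty -0.440 tz 0.051 az -0.383
.. tx 0.847 ty -0.284 tz 0.051 az -0.383
.. tx 0.885 ty -0.118 tz 0.051 az -0.383
.. tx 0.892 ty 0.053 tz 0.051 az -0.383
(488, -68, 200, 2) tx 0.865 ty 0.221 tz 0.051 az -0.383
(488, -68, 130, 2) tz 0.700
(486, -8, 130, 2) tx 0.600
(488, -50, 130, 2) tx -0.420 ty 0.005
.. tz -0.850
(488, -50, 300, 2) tz -0.850
```

Call:
arm_command(
  deltas=[
    {"tx":0.34,"ty":-0.29,"tz":0.03,"ax":0,"ay":0,"az":-0.19,"claw":-1},
    {"tx":0.68,"ty":-0.58,"tz":0.05,"ax":0,"ay":0,"az":-0.383,"claw":-1},
    {"tx":0.68,"ty":-0.58,"tz":0.05,"ax":0,"ay":0,"az":-0.383,"claw":-1},
  ],
)

```text
time_s: 0.4
position: [316.0, -472.3, 225.7]
eef_rot: [-0.002, 0.946, 0.325, 0.001]
wrist_force: [0.6, 0.0, -0.1]
finger_gap: 44.0
grasp_force: 0.0
```

Call:
arm_command(
  deltas=[
    {"tx":0.777,"ty":-0.44,"tz":0.05,"ax":0,"ay":0,"az":-0.383,"claw":-1},
    {"tx":0.777,"ty":-0.44,"tz":0.05,"ax":0,"ay":0,"az":-0.383,"claw":-1},
    {"tx":0.777,"ty":-0.44,"tz":0.05,"ax":0,"ay":0,"az":-0.383,"claw":-1},
  ],
)

```text
time_s: 0.7
position: [350.4, -390.6, 221.0]
eef_rot: [-0.001, 0.911, 0.413, 0.001]
wrist_force: [-0.1, -0.1, 0.4]
finger_gap: 0.3
grasp_force: 0.0
```

Call:
arm_command(
  deltas=[
    {"tx":0.847,"ty":-0.284,"tz":0.05,"ax":0,"ay":0,"az":-0.383,"claw":-1},
    {"tx":0.847,"ty":-0.284,"tz":0.05,"ax":0,"ay":0,"az":-0.383,"claw":-1},
    {"tx":0.847,"ty":-0.284,"tz":0.05,"ax":0,"ay":0,"az":-0.383,"claw":-1},
  ],
)

```text
time_s: 1.0
position: [385.0, -308.9, 216.1]
eef_rot: [-0.001, 0.867, 0.498, 0.001]
wrist_force: [0.5, -0.2, -0.6]
finger_gap: -0.1
grasp_force: 0.0
```

Call:
arm_command(
  deltas=[
    {"tx":0.885,"ty":-0.118,"tz":0.05,"ax":0,"ay":0,"az":-0.383,"claw":-1},
    {"tx":0.885,"ty":-0.118,"tz":0.05,"ax":0,"ay":0,"az":-0.383,"claw":-1},
    {"tx":0.885,"ty":-0.118,"tz":0.05,"ax":0,"ay":0,"az":-0.383,"claw":-1},
  ],
)

```text
time_s: 1.3
position: [419.6, -227.1, 211.1]
eef_rot: [-0.001, 0.816, 0.578, 0.001]
wrist_force: [-0.1, 0.0, 0.2]
finger_gap: -0.2
grasp_force: 0.0
```

Call:
arm_command(
  deltas=[
    {"tx":0.89,"ty":0.053,"tz":0.05,"ax":0,"ay":0,"az":-0.383,"claw":-1},
    {"tx":0.89,"ty":0.053,"tz":0.05,"ax":0,"ay":0,"az":-0.383,"claw":-1},
    {"tx":0.89,"ty":0.053,"tz":0.05,"ax":0,"ay":0,"az":-0.383,"claw":-1},
  ],
)

```text
time_s: 1.6
position: [454.5, -145.4, 206.2]
eef_rot: [-0.001, 0.757, 0.653, 0.001]
wrist_force: [0.7, -0.1, 0.0]
finger_gap: -0.1
grasp_force: 0.0
```

Call:
arm_command(
  deltas=[
    {"tx":0.865,"ty":0.22,"tz":0.05,"ax":0,"ay":0,"az":-0.383,"claw":-1},
    {"tx":0.865,"ty":0.22,"tz":0.05,"ax":0,"ay":0,"az":-0.383,"claw":-1},
    {"tx":0.865,"ty":0.22,"tz":0.05,"ax":0,"ay":0,"az":-0.383,"claw":-1},
    {"tx":0.865,"ty":0.22,"tz":0.05,"ax":0,"ay":0,"az":-0.383,"claw":-1},
  ],
)

```text
time_s: 2.0
position: [487.9, -68.7, 201.0]
eef_rot: [-0.0, 0.694, 0.72, -0.0]
wrist_force: [0.2, 0.5, -0.1]
finger_gap: -0.1
grasp_force: 0.0
```

```bash
python3 -c "
from h import *
st()
plan([(488,-68,200,2),(488,-68,130,2),(486,-8,130,2),(488,-50,130,2),(488,-50,300,2)],-1)"
```

```text
2.0 [487.9 -68.7 201. ] [-0.     0.694  0.72  -0.   ] F [ 0.2  0.5 -0.1] gap -0.1 g 0.0
(488, -68, 200, 2) tx 0.007 tz 0.010 az 0.002
(488, -68, 130, 2) tz 0.700
(486, -8, 130, 2) tx 0.600
(488, -50, 130, 2) tx -0.420 ty 0.005
.. tz -0.850
(488, -50, 300, 2) tz -0.850
```

Call:
arm_command(
  deltas=[
    {"tx":0,"ty":0,"tz":0.4,"ax":0,"ay":0,"az":0,"claw":-1},
    {"tx":0,"ty":0,"tz":0.71,"ax":0,"ay":0,"az":0,"claw":-1},
    {"tx":0,"ty":0,"tz":0.71,"ax":0,"ay":0,"az":0,"claw":-1},
  ],
)

```text
time_s: 2.3
position: [484.5, -70.6, 126.4]
eef_rot: [-0.003, 0.696, 0.718, -0.002]
wrist_force: [-0.3, 0.2, -0.8]
finger_gap: 0.4
grasp_force: 0.0
```

Call:
arm_command(
  deltas=[
    {"tx":0.15,"ty":0,"tz":0,"ax":0,"ay":0,"az":0,"claw":-1},
    {"tx":0.3,"ty":0,"tz":0,"ax":0,"ay":0,"az":0,"claw":-1},
    {"tx":0.45,"ty":0,"tz":0,"ax":0,"ay":0,"az":0,"claw":-1},
    {"tx":0.6,"ty":0,"tz":0,"ax":0,"ay":0,"az":0,"claw":-1},
    {"tx":0.6,"ty":0,"tz":0,"ax":0,"ay":0,"az":0,"claw":-1},
  ],
)

```text
time_s: 2.8
position: [486.7, -9.5, 132.5]
eef_rot: [0.002, 0.695, 0.719, 0.0]
wrist_force: [0.6, -1.7, 1.7]
finger_gap: -0.2
grasp_force: 0.7
```

Call:
arm_command(
  deltas=[
    {"tx":-0.3,"ty":0,"tz":0,"ax":0,"ay":0,"az":0,"claw":-1},
    {"tx":-0.45,"ty":0,"tz":0,"ax":0,"ay":0,"az":0,"claw":-1},
    {"tx":-0.45,"ty":0,"tz":-0.4,"ax":0,"ay":0,"az":0,"claw":-1},
    {"tx":-0.45,"ty":0,"tz":-0.9,"ax":0,"ay":0,"az":0,"claw":-1},
    {"tx":-0.45,"ty":0,"tz":-0.9,"ax":0,"ay":0,"az":0,"claw":-1},
  ],
)

```text
time_s: 3.3
position: [490.9, -54.9, 228.3]
eef_rot: [0.005, 0.695, 0.719, 0.003]
wrist_force: [0.9, 0.4, 0.0]
finger_gap: 0.3
grasp_force: 0.0
```

Call:
arm_command(
  deltas=[
    {"tx":-0.4,"ty":-0.5,"tz":-0.4,"ax":0,"ay":0,"az":0,"claw":0.2},
    {"tx":-0.8,"ty":-0.9,"tz":-0.8,"ax":0,"ay":0,"az":0,"claw":0.2},
    {"tx":-0.8,"ty":-0.9,"tz":-0.8,"ax":0,"ay":0,"az":0,"claw":0.2},
    {"tx":-0.8,"ty":-0.9,"tz":-0.8,"ax":0,"ay":0,"az":0,"claw":0.2},
  ],
)

```text
time_s: 3.7
position: [398.7, -142.1, 305.3]
eef_rot: [0.004, 0.698, 0.717, 0.001]
wrist_force: [0.1, 1.4, -0.3]
finger_gap: 51.4
grasp_force: 0.0
```

```bash
python3 -c "
from h import *
st()
im=grab('top','top1');P=cloud(im)
for w,z in(('blue',130),('orange',228)):
    for b in bars(im,w,z,P): print(w,*b)
hsv=cv2.cvtColor(im['color'],cv2.COLOR_RGB2HSV)
m=cv2.inRange(hsv,(0,150,100),(4,255,255));m[:,:270]=0;m[:,310:]=0;m[:190]=0;m[240:]=0
v,u=np.nonzero(m);print(len(u),ray(im,[(u.mean(),v.mean())],147).round(1))
a=[(614.7+0,0)]
plan([(592.5,-230,290,2),(592.5,-230,205,2)],0)
"
```

```text
3.7 [ 398.7 -142.1  305.3] [0.004 0.698 0.717 0.001] F [ 0.1  1.4 -0.3] gap 51.4 g 0.0
blue [565.3 499.3] (28, 26) -49.4
blue [477.  380.6] (7, 75) 9.1
blue [478.6 178.1] (7, 75) 10.2
blue [458.2 279.8] (73, 7) -18.9
orange [ 591.3 -253.3] (4, 78) 1.3
orange [ 595.9 -370.3] (7, 74) -0.3
14 [[488.7  11.8 147. ]]
.. tx -0.319 ty 0.633 tz 0.049 ax 0.003 az -0.004
.. tx -0.321 ty 0.633 tz 0.048 ax 0.003 az -0.004
(592.5, -230, 290, 2) tx -0.322 ty 0.632 tz 0.046 ax 0.003 az -0.004
(592.5, -230, 205, 2) tz 0.850
```

Call:
arm_command(
  deltas=[
    {"tx":-0.16,"ty":0.32,"tz":0.02,"ax":0,"ay":0,"az":0,"claw":0.2},
    {"tx":-0.32,"ty":0.63,"tz":0.05,"ax":0,"ay":0,"az":0,"claw":0.2},
    {"tx":-0.48,"ty":0.95,"tz":0.07,"ax":0,"ay":0,"az":0,"claw":0.2},
  ],
)

```text
time_s: 4.05
position: [498.1, -181.6, 293.4]
eef_rot: [0.0, 0.694, 0.72, 0.0]
wrist_force: [0.5, 0.1, 1.4]
finger_gap: 51.3
grasp_force: 0.0
```

Call:
arm_command(
  deltas=[
    {"tx":-0.16,"ty":0.32,"tz":0.02,"ax":0,"ay":0,"az":0,"claw":0.2},
    {"tx":-0.32,"ty":0.63,"tz":0.05,"ax":0,"ay":0,"az":0,"claw":0.2},
    {"tx":-0.48,"ty":0.95,"tz":0.07,"ax":0,"ay":0,"az":0,"claw":0.2},
    {"tx":-0.48,"ty":0.95,"tz":0.07,"ax":0,"ay":0,"az":0,"claw":0.2},
    {"tx":-0.48,"ty":0.95,"tz":0.07,"ax":0,"ay":0,"az":0,"claw":0.2},
  ],
)

```text
time_s: 4.55
position: [594.0, -225.3, 284.7]
eef_rot: [-0.002, 0.694, 0.72, 0.0]
wrist_force: [0.4, -0.2, 0.3]
finger_gap: 51.6
grasp_force: 0.0
```

```bash
python3 -c "
from h import *
st()
plan([(591,-229,206,2)],0)
"
```

```text
4.55 [ 594.  -225.3  284.7] [-0.002  0.694  0.72   0.   ] F [ 0.4 -0.2  0.3] gap 51.6 g 0.0
(591, -229, 206, 2) tx -0.038 ty -0.030 tz 0.787 ax -0.004 ay -0.005 az 0.003
```

Call:
arm_command(
  deltas=[
    {"tx":-0.04,"ty":-0.03,"tz":0.25,"ax":0,"ay":0,"az":0,"claw":0.2},
    {"tx":-0.04,"ty":-0.03,"tz":0.5,"ax":0,"ay":0,"az":0,"claw":0.2},
    {"tx":-0.04,"ty":-0.03,"tz":0.79,"ax":0,"ay":0,"az":0,"claw":0.2},
    {"tx":-0.04,"ty":-0.03,"tz":0.79,"ax":0,"ay":0,"az":0,"claw":0.2},
  ],
)

```text
time_s: 4.95
position: [588.1, -228.9, 204.1]
eef_rot: [-0.003, 0.694, 0.72, -0.001]
wrist_force: [0.2, 0.8, -0.9]
finger_gap: 51.4
grasp_force: 0.0
```

Call:
arm_command(
  deltas=[
    {"tx":0,"ty":0,"tz":0,"ax":0,"ay":0,"az":0,"claw":-1},
    {"tx":0,"ty":0,"tz":0,"ax":0,"ay":0,"az":0,"claw":-1},
    {"tx":0,"ty":0,"tz":0,"ax":0,"ay":0,"az":0,"claw":-1},
    {"tx":0,"ty":0,"tz":0,"ax":0,"ay":0,"az":0,"claw":-1},
    {"tx":0,"ty":0,"tz":0,"ax":0,"ay":0,"az":0,"claw":-1},
  ],
  squeeze=80,
)

```text
time_s: 5.45
position: [591.6, -229.9, 209.0]
eef_rot: [0.001, 0.694, 0.72, 0.001]
wrist_force: [0.3, -0.1, 5.8]
finger_gap: 6.1
grasp_force: 78.4
```

```bash
python3 -c "
from h import *
st()
"
```

```text
5.45 [ 591.6 -229.9  209. ] [0.001 0.694 0.72  0.001] F [ 0.3 -0.1  5.8] gap 6.1 g 78.4
```

Call:
arm_command(
  deltas=[
    {"tx":0,"ty":0,"tz":-0.1,"ax":0,"ay":0,"az":0,"claw":-1},
    {"tx":0,"ty":0,"tz":-0.2,"ax":0,"ay":0,"az":0,"claw":-1},
    {"tx":0,"ty":0,"tz":-0.3,"ax":0,"ay":0,"az":0,"claw":-1},
    {"tx":0,"ty":0,"tz":-0.4,"ax":0,"ay":0,"az":0,"claw":-1},
    {"tx":0,"ty":0,"tz":-0.4,"ax":0,"ay":0,"az":0,"claw":-1},
  ],
)

```text
time_s: 5.95
position: [591.5, -230.0, 249.5]
eef_rot: [0.001, 0.694, 0.72, 0.001]
wrist_force: [0.7, 0.3, -1.6]
finger_gap: 6.0
grasp_force: 78.1
```

```bash
python3 -c "
from h import *
st()
im=grab('scene','sc1'); P=cloud(im)
hsv=cv2.cvtColor(im['color'],cv2.COLOR_RGB2HSV)
a=im['color'][160:300,250:420,::-1]; cv2.imwrite('pics/sc1c.png',cv2.resize(a,(728,600),interpolation=cv2.INTER_CUBIC))
"
```

```text
5.95 [ 591.5 -230.   249.5] [0.001 0.694 0.72  0.001] F [ 0.7  0.3 -1.6] gap 6.0 g 78.1
```

View pics/sc1c.png

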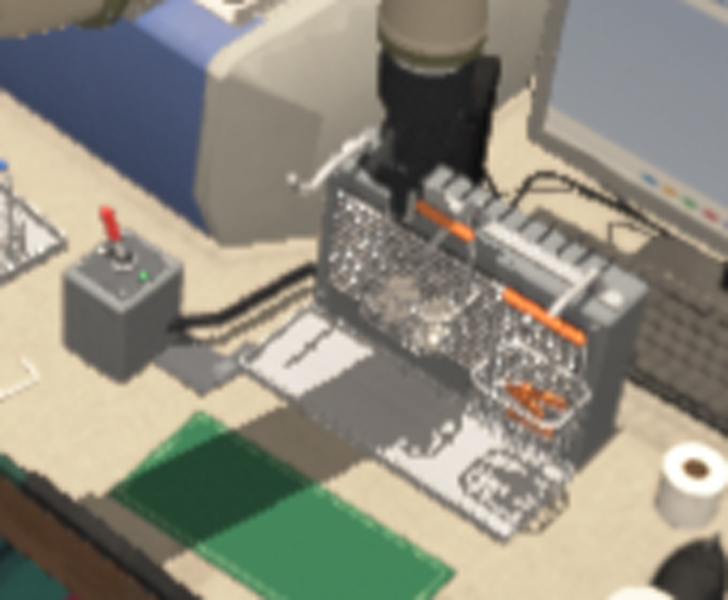

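Call:
arm_command(
  deltas=[
    {"tx":0,"ty":-0.15,"tz":0,"ax":0,"ay":0,"az":0,"claw":-1},
    {"tx":0,"ty":-0.35,"tz":0,"ax":0,"ay":0,"az":0,"claw":-1},
    {"tx":0,"ty":-0.6,"tz":0,"ax":0,"ay":0,"az":0,"claw":-1},
    {"tx":0,"ty":-0.8,"tz":0,"ax":0,"ay":0,"az":0,"claw":-1},
    {"tx":0,"ty":-1,"tz":0,"ax":0,"ay":0,"az":0,"claw":-1},
  ],
)

```text
time_s: 6.5
position: [489.6, -233.4, 246.7]
eef_rot: [-0.0, 0.694, 0.72, -0.0]
wrist_force: [-0.7, -0.5, -1.0]
finger_gap: 5.7
grasp_force: 78.2
```

Call:
arm_command(
  deltas=[
    {"tx":0.14,"ty":-0.14,"tz":0,"ax":0,"ay":0,"az":0,"claw":-1},
    {"tx":0.3,"ty":-0.28,"tz":0.1,"ax":0,"ay":0,"az":0,"claw":-1},
    {"tx":0.45,"ty":-0.42,"tz":0.2,"ax":0,"ay":0,"az":0,"claw":-1},
    {"tx":0.58,"ty":-0.56,"tz":0.3,"ax":0,"ay":0,"az":0,"claw":-1},
    {"tx":0.58,"ty":-0.56,"tz":0.4,"ax":0,"ay":0,"az":0,"claw":-1},
  ],
)

```text
time_s: 7.0
position: [431.3, -176.0, 206.7]
eef_rot: [-0.0, 0.694, 0.72, -0.0]
wrist_force: [-0.4, 0.6, -1.6]
finger_gap: 5.7
grasp_force: 78.2
```

Call:
arm_command(
  deltas=[
    {"tx":0,"ty":0,"tz":0.2,"ax":0,"ay":0,"az":0,"claw":-1},
    {"tx":0,"ty":0,"tz":0.4,"ax":0,"ay":0,"az":0,"claw":-1},
    {"tx":0,"ty":0,"tz":0.6,"ax":0,"ay":0,"az":0,"claw":-1},
    {"tx":0,"ty":0,"tz":0.8,"ax":0,"ay":0,"az":0,"claw":-1},
    {"tx":0,"ty":0,"tz":0.85,"ax":0,"ay":0,"az":0,"claw":-1},
  ],
)

```text
time_s: 7.5
position: [431.5, -177.3, 119.9]
eef_rot: [-0.002, 0.694, 0.72, -0.001]
wrist_force: [0.2, 0.1, -0.8]
finger_gap: 6.2
grasp_force: 78.2
```

```bash
python3 -c "
from h import *
st()
im=grab('top','t2');P=cloud(im)
for z in (140,228):
  for b in bars(im,'orange',z,P): print(z,*b)
plan([(433,-170,113,2)],-1)
"
```

```text
7.5 [ 431.5 -177.3  119.9] [-0.002  0.694  0.72  -0.001] F [ 0.2  0.1 -0.8] gap 6.2 g 78.2
228 [ 595.9 -370.3] (7, 74) -0.3
(433, -170, 113, 2) tx 0.073 ty 0.015 tz 0.073 ax -0.006 ay -0.004
```

Call:
arm_command(
  deltas=[
    {"tx":0.03,"ty":0,"tz":0.04,"ax":0,"ay":0,"az":0,"claw":-1},
    {"tx":0.05,"ty":0,"tz":0.06,"ax":0,"ay":0,"az":0,"claw":-1},
    {"tx":0.05,"ty":0,"tz":0.07,"ax":0,"ay":0,"az":0,"claw":-1},
    {"tx":0.05,"ty":0,"tz":0.07,"ax":0,"ay":0,"az":0,"claw":-1},
  ],
)

```text
time_s: 7.95
position: [432.8, -172.6, 115.7]
eef_rot: [0.0, 0.694, 0.72, 0.0]
wrist_force: [-0.4, -0.3, -1.4]
finger_gap: 5.8
grasp_force: 78.2
```

Call:
arm_command(
  deltas=[
    {"tx":0,"ty":0,"tz":0.02,"ax":0,"ay":0,"az":0,"claw":-1},
    {"tx":0,"ty":0,"tz":0.03,"ax":0,"ay":0,"az":0,"claw":-1},
    {"tx":0,"ty":0,"tz":0.03,"ax":0,"ay":0,"az":0,"claw":-1},
  ],
)

```text
time_s: 8.25
position: [433.6, -171.9, 113.5]
eef_rot: [0.001, 0.694, 0.72, 0.001]
wrist_force: [-1.6, 3.7, 8.3]
finger_gap: 6.0
grasp_force: 79.5
```

Call:
arm_command(
  deltas=[
    {"tx":0,"ty":0,"tz":0,"ax":0,"ay":0,"az":0,"claw":-0.3},
    {"tx":0,"ty":0,"tz":0,"ax":0,"ay":0,"az":0,"claw":0.1},
    {"tx":0,"ty":0,"tz":0,"ax":0,"ay":0,"az":0,"claw":0.2},
    {"tx":0,"ty":0,"tz":0,"ax":0,"ay":0,"az":0,"claw":0.2},
  ],
)

```text
time_s: 8.65
position: [432.5, -172.6, 112.2]
eef_rot: [-0.0, 0.694, 0.72, -0.0]
wrist_force: [0.1, 0.5, 0.5]
finger_gap: 50.9
grasp_force: 0.0
```

Call:
arm_command(
  deltas=[
    {"tx":0,"ty":0,"tz":-0.3,"ax":0,"ay":0,"az":0,"claw":0.2},
    {"tx":0,"ty":0,"tz":-0.6,"ax":0,"ay":0,"az":0,"claw":0.2},
    {"tx":0,"ty":0,"tz":-1,"ax":0,"ay":0,"az":0,"claw":0.2},
  ],
)

```text
time_s: 8.95
position: [431.5, -172.2, 212.2]
eef_rot: [-0.001, 0.694, 0.72, -0.0]
wrist_force: [0.5, 0.1, -0.2]
finger_gap: 51.2
grasp_force: 0.0
```

Call:
arm_command(
  deltas=[
    {"tx":-0.1,"ty":0.1,"tz":-0.4,"ax":0,"ay":0,"az":0,"claw":0.2},
    {"tx":-0.5,"ty":0.4,"tz":-0.8,"ax":0,"ay":0,"az":0,"claw":0.2},
    {"tx":-0.9,"ty":0.8,"tz":-0.85,"ax":0,"ay":0,"az":0,"claw":0.2},
    {"tx":-0.9,"ty":0.8,"tz":-0.85,"ax":0,"ay":0,"az":0,"claw":0.2},
  ],
)

```text
time_s: 9.35
position: [517.4, -263.4, 298.0]
eef_rot: [0.001, 0.696, 0.719, 0.0]
wrist_force: [-0.4, 0.3, -1.2]
finger_gap: 51.2
grasp_force: 0.0
```

Call:
arm_command(
  deltas=[
    {"tx":-0.4,"ty":0.4,"tz":0,"ax":0,"ay":0,"az":0,"claw":0.2},
    {"tx":-0.8,"ty":0.8,"tz":0,"ax":0,"ay":0,"az":0,"claw":0.2},
    {"tx":-0.8,"ty":0.8,"tz":0,"ax":0,"ay":0,"az":0,"claw":0.2},
    {"tx":-0.8,"ty":0.8,"tz":0,"ax":0,"ay":0,"az":0,"claw":0.2},
  ],
)

```text
time_s: 9.75
position: [599.1, -338.2, 294.1]
eef_rot: [-0.002, 0.695, 0.719, -0.0]
wrist_force: [-0.8, 0.3, -1.0]
finger_gap: 51.2
grasp_force: 0.0
```

```bash
python3 -c "
from h import *
st()
im=grab('top','t3');P=cloud(im)
for z in (132,228):
  for b in bars(im,'orange',z,P): print(z,*b)
plan([(595,-345,206,1)],-1)
"
```

```text
9.75 [ 599.1 -338.2  294.1] [-0.002  0.695  0.719 -0.   ] F [-0.8  0.3 -1. ] gap 51.2 g 0.0
132 [ 433.5 -195.3] (4, 74) 1.5
(595, -345, 206, 1) tx -0.082 ty -0.039 tz 0.896 ax -0.003 ay -0.004 az 0.036
```

Call:
arm_command(
  deltas=[
    {"tx":-0.08,"ty":-0.04,"tz":0.25,"ax":0,"ay":0,"az":0,"claw":0.2},
    {"tx":-0.08,"ty":-0.04,"tz":0.5,"ax":0,"ay":0,"az":0,"claw":0.2},
    {"tx":-0.08,"ty":-0.04,"tz":0.75,"ax":0,"ay":0,"az":0,"claw":0.2},
    {"tx":-0.08,"ty":-0.04,"tz":0.9,"ax":0,"ay":0,"az":0,"claw":0.2},
    {"tx":-0.08,"ty":-0.04,"tz":0.9,"ax":0,"ay":0,"az":0,"claw":0.2},
  ],
)

```text
time_s: 10.3
position: [593.5, -343.7, 205.7]
eef_rot: [-0.002, 0.694, 0.72, -0.0]
wrist_force: [-0.5, 0.7, -0.1]
finger_gap: 51.4
grasp_force: 0.0
```

Call:
arm_command(
  deltas=[
    {"tx":0,"ty":0,"tz":0,"ax":0,"ay":0,"az":0,"claw":-1},
    {"tx":0,"ty":0,"tz":0,"ax":0,"ay":0,"az":0,"claw":-1},
    {"tx":0,"ty":0,"tz":0,"ax":0,"ay":0,"az":0,"claw":-1},
    {"tx":0,"ty":0,"tz":0,"ax":0,"ay":0,"az":0,"claw":-1},
    {"tx":0,"ty":0,"tz":0,"ax":0,"ay":0,"az":0,"claw":-1},
  ],
)

```text
time_s: 10.8
position: [595.4, -344.9, 208.6]
eef_rot: [0.001, 0.694, 0.72, 0.0]
wrist_force: [0.3, 0.0, 3.5]
finger_gap: 6.0
grasp_force: 78.4
```

Call:
arm_command(
  deltas=[
    {"tx":0,"ty":0,"tz":-0.1,"ax":0,"ay":0,"az":0,"claw":-1},
    {"tx":0,"ty":0,"tz":-0.2,"ax":0,"ay":0,"az":0,"claw":-1},
    {"tx":0,"ty":0,"tz":-0.3,"ax":0,"ay":0,"az":0,"claw":-1},
    {"tx":0,"ty":0,"tz":-0.4,"ax":0,"ay":0,"az":0,"claw":-1},
    {"tx":0,"ty":0,"tz":-0.41,"ax":0,"ay":0,"az":0,"claw":-1},
  ],
)

```text
time_s: 11.3
position: [595.6, -345.1, 250.6]
eef_rot: [0.001, 0.694, 0.72, 0.0]
wrist_force: [0.3, 0.7, -1.9]
finger_gap: 6.0
grasp_force: 78.1
```

Call:
arm_command(
  deltas=[
    {"tx":0,"ty":-0.15,"tz":0,"ax":0,"ay":0,"az":0,"claw":-1},
    {"tx":0,"ty":-0.35,"tz":0,"ax":0,"ay":0,"az":0,"claw":-1},
    {"tx":0,"ty":-0.6,"tz":0,"ax":0,"ay":0,"az":0,"claw":-1},
    {"tx":0,"ty":-0.8,"tz":0,"ax":0,"ay":0,"az":0,"claw":-1},
    {"tx":0,"ty":-1,"tz":0,"ax":0,"ay":0,"az":0,"claw":-1},
  ],
)

```text
time_s: 11.8
position: [493.9, -348.4, 248.1]
eef_rot: [-0.0, 0.694, 0.72, -0.0]
wrist_force: [0.1, 0.4, -1.9]
finger_gap: 6.2
grasp_force: 78.2
```

Call:
arm_command(
  deltas=[
    {"tx":0.14,"ty":-0.14,"tz":0,"ax":0,"ay":0,"az":0,"claw":-1},
    {"tx":0.25,"ty":-0.28,"tz":0.1,"ax":0,"ay":0,"az":0,"claw":-1},
    {"tx":0.4,"ty":-0.42,"tz":0.2,"ax":0,"ay":0,"az":0,"claw":-1},
    {"tx":0.5,"ty":-0.58,"tz":0.3,"ax":0,"ay":0,"az":0,"claw":-1},
    {"tx":0.5,"ty":-0.58,"tz":0.4,"ax":0,"ay":0,"az":0,"claw":-1},
  ],
)

```text
time_s: 12.3
position: [433.7, -299.6, 208.3]
eef_rot: [-0.0, 0.694, 0.72, -0.0]
wrist_force: [0.3, -0.3, -1.4]
finger_gap: 5.8
grasp_force: 78.2
```

Call:
arm_command(
  deltas=[
    {"tx":0,"ty":0,"tz":0.2,"ax":0,"ay":0,"az":0,"claw":-1},
    {"tx":0,"ty":0,"tz":0.4,"ax":0,"ay":0,"az":0,"claw":-1},
    {"tx":0,"ty":0,"tz":0.6,"ax":0,"ay":0,"az":0,"claw":-1},
    {"tx":0,"ty":0,"tz":0.8,"ax":0,"ay":0,"az":0,"claw":-1},
    {"tx":0,"ty":0,"tz":0.85,"ax":0,"ay":0,"az":0,"claw":-1},
  ],
)

```text
time_s: 12.8
position: [434.2, -300.0, 120.9]
eef_rot: [-0.002, 0.694, 0.72, -0.0]
wrist_force: [-0.5, 1.3, -2.0]
finger_gap: 6.2
grasp_force: 78.2
```

```bash
python3 -c "
from h import *
st()
plan([(434,-300,113,2)],-1)
"
```

```text
12.8 [ 434.2 -300.   120.9] [-0.002  0.694  0.72  -0.   ] F [-0.5  1.3 -2. ] gap 6.2 g 78.2
(434, -300, 113, 2) tz 0.079 ax -0.006 ay -0.005 az 0.002
```

Call:
arm_command(
  deltas=[
    {"tx":0,"ty":0,"tz":0.04,"ax":0,"ay":0,"az":0,"claw":-1},
    {"tx":0,"ty":0,"tz":0.07,"ax":0,"ay":0,"az":0,"claw":-1},
    {"tx":0,"ty":0,"tz":0.09,"ax":0,"ay":0,"az":0,"claw":-1},
    {"tx":0,"ty":0,"tz":0.1,"ax":0,"ay":0,"az":0,"claw":-1},
    {"tx":0,"ty":0,"tz":0.1,"ax":0,"ay":0,"az":0,"claw":-1},
  ],
)

```text
time_s: 13.3
position: [435.4, -300.7, 113.8]
eef_rot: [0.0, 0.694, 0.72, 0.0]
wrist_force: [0.5, -0.8, -1.3]
finger_gap: 6.3
grasp_force: 78.4
```

Call:
arm_command(
  deltas=[
    {"tx":0,"ty":0,"tz":0.01,"ax":0,"ay":0,"az":0,"claw":-1},
    {"tx":0,"ty":0,"tz":0.02,"ax":0,"ay":0,"az":0,"claw":-1},
    {"tx":0,"ty":0,"tz":0.02,"ax":0,"ay":0,"az":0,"claw":-0.3},
    {"tx":0,"ty":0,"tz":0.02,"ax":0,"ay":0,"az":0,"claw":0.1},
    {"tx":0,"ty":0,"tz":0.02,"ax":0,"ay":0,"az":0,"claw":0.2},
  ],
)

```text
time_s: 13.8
position: [435.3, -300.5, 111.4]
eef_rot: [0.0, 0.694, 0.72, 0.0]
wrist_force: [0.4, -0.8, 0.1]
finger_gap: 48.4
grasp_force: 0.0
```

Call:
arm_command(
  deltas=[
    {"tx":0,"ty":0,"tz":0,"ax":0,"ay":0,"az":0,"claw":0.2},
    {"tx":0,"ty":0,"tz":-0.3,"ax":0,"ay":0,"az":0,"claw":0.2},
    {"tx":0,"ty":0,"tz":-0.6,"ax":0,"ay":0,"az":0,"claw":0.2},
    {"tx":0,"ty":0,"tz":-1,"ax":0,"ay":0,"az":0,"claw":0.2},
  ],
)

```text
time_s: 14.2
position: [434.3, -299.9, 211.0]
eef_rot: [-0.002, 0.694, 0.72, -0.0]
wrist_force: [0.9, 0.2, -0.9]
finger_gap: 51.2
grasp_force: 0.0
```

Call:
arm_command(
  deltas=[
    {"tx":0.2,"ty":0,"tz":-0.4,"ax":0,"ay":0,"az":0,"claw":0.2},
    {"tx":0.6,"ty":0,"tz":-0.6,"ax":0,"ay":0,"az":0,"claw":0.2},
    {"tx":1,"ty":0,"tz":-0.6,"ax":0,"ay":0,"az":0,"claw":0.2},
  ],
)

```text
time_s: 14.5
position: [432.9, -200.2, 274.7]
eef_rot: [0.003, 0.695, 0.719, 0.001]
wrist_force: [1.2, 1.0, -0.8]
finger_gap: 51.5
grasp_force: 0.0
```

Call:
arm_command(
  deltas=[
    {"tx":0.4,"ty":0.08,"tz":0,"ax":0,"ay":0,"az":0,"claw":0.2},
    {"tx":0.8,"ty":0.15,"tz":0,"ax":0,"ay":0,"az":0,"claw":0.2},
    {"tx":1,"ty":0.2,"tz":0,"ax":0,"ay":0,"az":0,"claw":0.2},
  ],
)

```text
time_s: 14.8
position: [448.2, -95.9, 271.7]
eef_rot: [0.0, 0.693, 0.721, 0.0]
wrist_force: [0.6, -0.5, -0.4]
finger_gap: 51.2
grasp_force: 0.0
```

Call:
arm_command(
  deltas=[
    {"tx":0.4,"ty":0.08,"tz":0,"ax":0,"ay":0,"az":0,"claw":0.2},
    {"tx":0.8,"ty":0.15,"tz":0,"ax":0,"ay":0,"az":0,"claw":0.2},
    {"tx":1,"ty":0.2,"tz":0,"ax":0,"ay":0,"az":0,"claw":0.2},
  ],
)

```text
time_s: 15.1
position: [464.3, 4.8, 271.6]
eef_rot: [-0.0, 0.693, 0.721, 0.0]
wrist_force: [0.4, -0.1, -0.2]
finger_gap: 51.3
grasp_force: 0.0
```

Call:
arm_command(
  deltas=[
    {"tx":0.4,"ty":0.08,"tz":0,"ax":0,"ay":0,"az":-0.1,"claw":0.2},
    {"tx":0.8,"ty":0.1,"tz":0,"ax":0,"ay":0,"az":-0.25,"claw":0.2},
    {"tx":1,"ty":0.1,"tz":0,"ax":0,"ay":0,"az":-0.28,"claw":0.2},
    {"tx":1,"ty":0.1,"tz":0,"ax":0,"ay":0,"az":-0.28,"claw":0.2},
  ],
)

```text
time_s: 15.5
position: [470.0, 105.0, 271.5]
eef_rot: [-0.0, 0.64, 0.769, 0.001]
wrist_force: [-0.1, 0.5, -0.0]
finger_gap: 51.4
grasp_force: 0.0
```

```bash
python3 -c "
from h import *
st()
im=grab('top','t4');P=cloud(im)
for w,z in(('blue',130),('orange',132),('orange',228)):
  for b in bars(im,w,z,P): print(w,z,*b)
plan([(474.3,202.7,200,10),(474.3,202.7,110,10)],-1)
"
```

```text
15.5 [470.  105.  271.5] [-0.     0.64   0.769  0.001] F [-0.1  0.5 -0. ] gap 51.4 g 0.0
blue 130 [564.8 499.4] (26, 27) 90.0
blue 130 [476.9 380.5] (7, 75) 9.1
blue 130 [458.2 279.8] (73, 7) -18.9
orange 132 [ 433.5 -195.3] (4, 74) 1.5
orange 132 [ 433.5 -328.8] (4, 74) 1.5
.. tx 0.489 ty 0.109 tz 0.357 az 0.005
(474.3, 202.7, 200, 10) tx 0.489 ty 0.107 tz 0.357 az 0.005
(474.3, 202.7, 110, 10) tz 0.900
```

Call:
arm_command(
  deltas=[
    {"tx":0.4,"ty":0.1,"tz":0,"ax":0,"ay":0,"az":0,"claw":0.2},
    {"tx":0.8,"ty":0.18,"tz":0.2,"ax":0,"ay":0,"az":0,"claw":0.2},
    {"tx":0.98,"ty":0.215,"tz":0.6,"ax":0,"ay":0,"az":0,"claw":0.2},
    {"tx":0.98,"ty":0.215,"tz":0.72,"ax":0,"ay":0,"az":0,"claw":0.2},
    {"tx":0.98,"ty":0.215,"tz":0.72,"ax":0,"ay":0,"az":0,"claw":0.2},
  ],
)

```text
time_s: 16.05
position: [474.0, 199.3, 197.3]
eef_rot: [-0.001, 0.643, 0.766, -0.002]
wrist_force: [-0.3, -0.1, 1.3]
finger_gap: 51.1
grasp_force: 0.0
```

Call:
arm_command(
  deltas=[
    {"tx":0,"ty":0,"tz":0.3,"ax":0,"ay":0,"az":0,"claw":0.2},
    {"tx":0,"ty":0,"tz":0.6,"ax":0,"ay":0,"az":0,"claw":0.2},
    {"tx":0,"ty":0,"tz":0.88,"ax":0,"ay":0,"az":0,"claw":0.2},
    {"tx":0,"ty":0,"tz":0.88,"ax":0,"ay":0,"az":0,"claw":0.2},
  ],
)

```text
time_s: 16.45
position: [474.3, 198.0, 109.5]
eef_rot: [-0.001, 0.644, 0.765, -0.002]
wrist_force: [-0.3, -0.3, 0.3]
finger_gap: 50.9
grasp_force: 0.0
```

Call:
arm_command(
  deltas=[
    {"tx":0,"ty":0,"tz":0,"ax":0,"ay":0,"az":0,"claw":-1},
    {"tx":0,"ty":0,"tz":0,"ax":0,"ay":0,"az":0,"claw":-1},
    {"tx":0,"ty":0,"tz":0,"ax":0,"ay":0,"az":0,"claw":-1},
    {"tx":0,"ty":0,"tz":0,"ax":0,"ay":0,"az":0,"claw":-1},
    {"tx":0,"ty":0,"tz":0,"ax":0,"ay":0,"az":0,"claw":-1},
  ],
)

```text
time_s: 16.95
position: [475.9, 201.6, 113.4]
eef_rot: [0.001, 0.642, 0.766, 0.001]
wrist_force: [-2.3, -1.5, 8.4]
finger_gap: 6.4
grasp_force: 78.3
```

Call:
arm_command(
  deltas=[
    {"tx":0,"ty":0,"tz":-0.1,"ax":0,"ay":0,"az":0,"claw":-1},
    {"tx":0,"ty":0,"tz":-0.25,"ax":0,"ay":0,"az":0,"claw":-1},
    {"tx":0,"ty":0,"tz":-0.5,"ax":0,"ay":0,"az":0,"claw":-1},
    {"tx":0,"ty":0,"tz":-0.75,"ax":0,"ay":0,"az":0,"claw":-1},
    {"tx":0,"ty":0,"tz":-1,"ax":0,"ay":0,"az":0,"claw":-1},
  ],
)

```text
time_s: 17.45
position: [474.6, 201.6, 213.7]
eef_rot: [0.0, 0.642, 0.767, 0.0]
wrist_force: [-0.9, -0.1, -1.0]
finger_gap: 6.4
grasp_force: 78.5
```

```bash
python3 -c "
from h import *
st()
plan([(474,203,320,10),(535,-280,320,2),(545,-346,320,2),(545,-346,252,2),(595.5,-344,252,2)],-1)
"
```

```text
17.45 [474.6 201.6 213.7] [0.    0.642 0.767 0.   ] F [-0.9 -0.1 -1. ] gap 6.4 g 78.5
.. tx 0.008 tz -0.531 az 0.002
(474, 203, 320, 10) tx 0.008 tz -0.531 az 0.002
.. tx -0.973 ty -0.048 az 0.056
.. tx -0.973 ty -0.020 az 0.056
.. tx -0.974 ty 0.007 az 0.056
.. tx -0.973 ty 0.034 az 0.056
(535, -280, 320, 2) tx -0.972 ty 0.061 az 0.056
(545, -346, 320, 2) tx -0.663 ty 0.077
(545, -346, 252, 2) tz 0.680
(595.5, -344, 252, 2) tx 0.002 ty 0.505
```

Call:
arm_command(
  deltas=[
    {"tx":-0.1,"ty":0,"tz":-0.3,"ax":0,"ay":0,"az":0,"claw":-1},
    {"tx":-0.3,"ty":-0.02,"tz":-0.6,"ax":0,"ay":0,"az":0,"claw":-1},
    {"tx":-0.55,"ty":-0.03,"tz":-0.8,"ax":0,"ay":0,"az":0.02,"claw":-1},
    {"tx":-0.8,"ty":-0.04,"tz":-0.8,"ax":0,"ay":0,"az":0.04,"claw":-1},
    {"tx":-1,"ty":-0.05,"tz":-0.8,"ax":0,"ay":0,"az":0.056,"claw":-1},
  ],
)

```text
time_s: 17.95
position: [487.8, 100.9, 293.6]
eef_rot: [0.001, 0.653, 0.757, 0.001]
wrist_force: [0.4, -0.1, -1.9]
finger_gap: 5.7
grasp_force: 78.6
```

Call:
arm_command(
  deltas=[
    {"tx":-0.25,"ty":0,"tz":0,"ax":0,"ay":0,"az":0.01,"claw":-1},
    {"tx":-0.5,"ty":-0.01,"tz":0,"ax":0,"ay":0,"az":0.03,"claw":-1},
    {"tx":-0.75,"ty":-0.01,"tz":0,"ax":0,"ay":0,"az":0.04,"claw":-1},
    {"tx":-1,"ty":-0.02,"tz":0,"ax":0,"ay":0,"az":0.056,"claw":-1},
  ],
)

```text
time_s: 18.35
position: [500.1, 2.2, 292.8]
eef_rot: [0.0, 0.663, 0.748, 0.0]
wrist_force: [0.9, 0.2, -1.4]
finger_gap: 6.2
grasp_force: 78.5
```

Call:
arm_command(
  deltas=[
    {"tx":-0.25,"ty":0,"tz":0,"ax":0,"ay":0,"az":0.01,"claw":-1},
    {"tx":-0.5,"ty":0,"tz":0,"ax":0,"ay":0,"az":0.03,"claw":-1},
    {"tx":-0.75,"ty":0,"tz":0,"ax":0,"ay":0,"az":0.04,"claw":-1},
    {"tx":-1,"ty":0,"tz":0,"ax":0,"ay":0,"az":0.056,"claw":-1},
  ],
)

```text
time_s: 18.75
position: [512.1, -97.1, 292.8]
eef_rot: [0.0, 0.674, 0.739, 0.0]
wrist_force: [1.1, 0.0, -2.5]
finger_gap: 5.7
grasp_force: 78.5
```

Call:
arm_command(
  deltas=[
    {"tx":-0.25,"ty":0,"tz":0,"ax":0,"ay":0,"az":0.01,"claw":-1},
    {"tx":-0.5,"ty":0,"tz":0,"ax":0,"ay":0,"az":0.03,"claw":-1},
    {"tx":-0.75,"ty":0,"tz":0,"ax":0,"ay":0,"az":0.04,"claw":-1},
    {"tx":-1,"ty":0.02,"tz":0,"ax":0,"ay":0,"az":0.056,"claw":-1},
  ],
)

```text
time_s: 19.15
position: [523.2, -196.7, 292.9]
eef_rot: [0.0, 0.684, 0.729, 0.0]
wrist_force: [0.1, 0.8, -1.2]
finger_gap: 6.1
grasp_force: 78.5
```

Call:
arm_command(
  deltas=[
    {"tx":-0.25,"ty":0,"tz":0,"ax":0,"ay":0,"az":0.01,"claw":-1},
    {"tx":-0.5,"ty":0.02,"tz":0,"ax":0,"ay":0,"az":0.03,"claw":-1},
    {"tx":-0.75,"ty":0.03,"tz":0,"ax":0,"ay":0,"az":0.04,"claw":-1},
    {"tx":-1,"ty":0.04,"tz":0,"ax":0,"ay":0,"az":0.056,"claw":-1},
    {"tx":-1,"ty":0.04,"tz":0,"ax":0,"ay":0,"az":0.056,"claw":-1},
  ],
)

```text
time_s: 19.65
position: [532.5, -299.8, 291.8]
eef_rot: [0.0, 0.696, 0.718, -0.0]
wrist_force: [-0.3, 0.4, -2.4]
finger_gap: 5.9
grasp_force: 78.5
```

```bash
python3 -c "
from h import *
st()
plan([(505,-347,285,2),(505,-347,252,2),(595.5,-347,252,2)],-1)
"
```

```text
19.65 [ 532.5 -299.8  291.8] [ 0.     0.696  0.718 -0.   ] F [-0.3  0.4 -2.4] gap 5.9 g 78.5
(505, -347, 285, 2) tx -0.463 ty -0.289 tz 0.068 ay 0.002 az -0.009
(505, -347, 252, 2) tz 0.330
(595.5, -347, 252, 2) tx -0.032 ty 0.904
```

Call:
arm_command(
  deltas=[
    {"tx":-0.15,"ty":-0.1,"tz":0,"ax":0,"ay":0,"az":0,"claw":-1},
    {"tx":-0.3,"ty":-0.2,"tz":0,"ax":0,"ay":0,"az":-0.01,"claw":-1},
    {"tx":-0.463,"ty":-0.29,"tz":0.1,"ax":0,"ay":0,"az":-0.01,"claw":-1},
    {"tx":-0.463,"ty":-0.29,"tz":0.25,"ax":0,"ay":0,"az":-0.01,"claw":-1},
    {"tx":-0.463,"ty":-0.29,"tz":0.4,"ax":0,"ay":0,"az":-0.01,"claw":-1},
  ],
)

```text
time_s: 20.15
position: [506.2, -342.9, 252.3]
eef_rot: [0.001, 0.693, 0.721, 0.0]
wrist_force: [0.9, 0.2, -1.4]
finger_gap: 5.9
grasp_force: 78.5
```

```bash
python3 -c "
from h import *
st()
im=grab('top','t5');P=cloud(im)
for w,z in(('blue',266),('blue',130)):
  for b in bars(im,w,z,P): print(w,z,*b)
im=grab('scene','sc2');P=cloud(im)
for w,z in(('blue',266),):
  for b in bars(im,w,z,P): print(w,z,*b)
plan([(595.5,-347,252,2)],-1)
"
```

```text
20.15 [ 506.2 -342.9  252.3] [0.001 0.693 0.721 0.   ] F [ 0.9  0.2 -1.4] gap 5.9 g 78.5
blue 130 [564.4 500.1] (29, 25) -46.2
blue 130 [477.  380.6] (7, 75) 9.3
blue 130 [457.6 278.3] (76, 7) -18.9
(595.5, -347, 252, 2) tx -0.090 ty 0.897 tz -0.020 ax -0.004 ay -0.005 az 0.014
```

Call:
arm_command(
  deltas=[
    {"tx":-0.06,"ty":0.15,"tz":0,"ax":0,"ay":0,"az":0,"claw":-1},
    {"tx":-0.06,"ty":0.35,"tz":0,"ax":0,"ay":0,"az":0,"claw":-1},
    {"tx":-0.06,"ty":0.55,"tz":0,"ax":0,"ay":0,"az":0.01,"claw":-1},
    {"tx":-0.06,"ty":0.75,"tz":0,"ax":0,"ay":0,"az":0.01,"claw":-1},
    {"tx":-0.06,"ty":0.89,"tz":0,"ax":0,"ay":0,"az":0.01,"claw":-1},
  ],
)

```text
time_s: 20.75
position: [597.1, -344.0, 252.9]
eef_rot: [0.0, 0.694, 0.72, 0.001]
wrist_force: [-0.2, 0.7, -2.1]
finger_gap: 6.1
grasp_force: 78.5
```

```bash
python3 -c "
from h import *
st()
im=grab('scene','sc3')
a=im['color'][150:250,310:430,::-1]; cv2.imwrite('pics/sc3c.png',cv2.resize(a,(720,600),interpolation=cv2.INTER_CUBIC))
"
```

```text
20.75 [ 597.1 -344.   252.9] [0.    0.694 0.72  0.001] F [-0.2  0.7 -2.1] gap 6.1 g 78.5
```

View pics/sc3c.png

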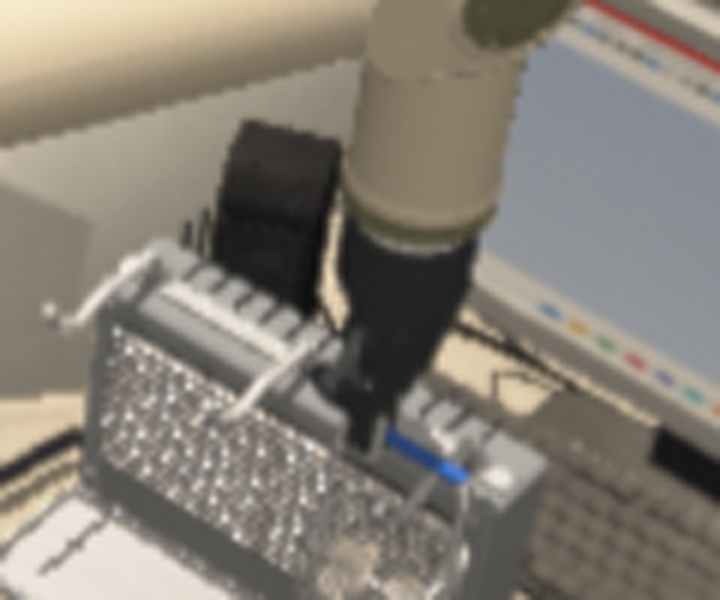

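The picture shows the blue bar, (390,435) to (465,475), above the right hook's rod, with its tip at about (425,485). I'll let it down.

Call:
arm_command(
  deltas=[
    {"tx":-0.03,"ty":0,"tz":0.1,"ax":0,"ay":0,"az":0,"claw":-1},
    {"tx":-0.03,"ty":0,"tz":0.2,"ax":0,"ay":0,"az":0,"claw":-1},
    {"tx":-0.03,"ty":0,"tz":0.3,"ax":0,"ay":0,"az":0,"claw":-1},
    {"tx":-0.03,"ty":0,"tz":0.4,"ax":0,"ay":0,"az":0,"claw":-1},
    {"tx":-0.03,"ty":0,"tz":0.42,"ax":0,"ay":0,"az":0,"claw":-1},
  ],
)

```text
time_s: 21.3
position: [595.0, -348.5, 209.0]
eef_rot: [0.0, 0.694, 0.72, -0.0]
wrist_force: [-2.3, 0.6, 6.3]
finger_gap: 6.1
grasp_force: 79.4
```

Call:
arm_command(
  deltas=[
    {"tx":0,"ty":0,"tz":0.02,"ax":0,"ay":0,"az":0,"claw":-1},
    {"tx":0,"ty":0,"tz":0.03,"ax":0,"ay":0,"az":0,"claw":-1},
    {"tx":0,"ty":0,"tz":0.03,"ax":0,"ay":0,"az":0,"claw":-1},
  ],
)

```text
time_s: 21.6
position: [595.6, -348.5, 208.6]
eef_rot: [0.001, 0.694, 0.72, 0.0]
wrist_force: [-4.2, 1.3, 9.4]
finger_gap: 5.9
grasp_force: 79.7
```

Call:
arm_command(
  deltas=[
    {"tx":0,"ty":0,"tz":0,"ax":0,"ay":0,"az":0,"claw":-0.5},
    {"tx":0,"ty":0,"tz":0,"ax":0,"ay":0,"az":0,"claw":-0.2},
    {"tx":0,"ty":0,"tz":0,"ax":0,"ay":0,"az":0,"claw":0.2},
    {"tx":0,"ty":0,"tz":0,"ax":0,"ay":0,"az":0,"claw":0.2},
  ],
)

```text
time_s: 22.0
position: [595.5, -348.1, 205.9]
eef_rot: [-0.0, 0.694, 0.72, -0.0]
wrist_force: [-0.1, 0.2, 0.4]
finger_gap: 51.7
grasp_force: 0.0
```

Call:
arm_command(
  deltas=[
    {"tx":0,"ty":0,"tz":-0.2,"ax":0,"ay":0,"az":0,"claw":0.2},
    {"tx":0,"ty":0,"tz":-0.5,"ax":0,"ay":0,"az":0,"claw":0.2},
    {"tx":0,"ty":0,"tz":-0.9,"ax":0,"ay":0,"az":0,"claw":0.2},
  ],
)

```text
time_s: 22.3
position: [594.7, -347.9, 295.1]
eef_rot: [-0.002, 0.694, 0.72, -0.001]
wrist_force: [0.9, -0.3, -0.9]
finger_gap: 51.7
grasp_force: 0.0
```

Call:
arm_command(
  deltas=[
    {"tx":0.4,"ty":-0.2,"tz":0,"ax":0,"ay":0,"az":0.05,"claw":0.2},
    {"tx":0.9,"ty":-0.3,"tz":0,"ax":0,"ay":0,"az":0.1,"claw":0.2},
    {"tx":0.97,"ty":-0.3,"tz":0,"ax":0,"ay":0,"az":0.1,"claw":0.2},
  ],
)

```text
time_s: 22.6
position: [562.1, -245.1, 297.1]
eef_rot: [-0.001, 0.71, 0.705, 0.001]
wrist_force: [1.1, 0.4, 0.9]
finger_gap: 51.2
grasp_force: 0.0
```

Call:
arm_command(
  deltas=[
    {"tx":0.4,"ty":-0.1,"tz":0,"ax":0,"ay":0,"az":0.05,"claw":0.2},
    {"tx":0.9,"ty":-0.3,"tz":0,"ax":0,"ay":0,"az":0.1,"claw":0.2},
    {"tx":0.97,"ty":-0.3,"tz":0,"ax":0,"ay":0,"az":0.1,"claw":0.2},
  ],
)

```text
time_s: 22.9
position: [532.6, -148.3, 296.9]
eef_rot: [-0.0, 0.727, 0.687, 0.001]
wrist_force: [0.4, 0.5, 0.7]
finger_gap: 51.2
grasp_force: 0.0
```

Call:
arm_command(
  deltas=[
    {"tx":0.4,"ty":-0.1,"tz":0,"ax":0,"ay":0,"az":0.05,"claw":0.2},
    {"tx":0.9,"ty":-0.3,"tz":0,"ax":0,"ay":0,"az":0.1,"claw":0.2},
    {"tx":0.97,"ty":-0.3,"tz":0,"ax":0,"ay":0,"az":0.1,"claw":0.2},
  ],
)

```text
time_s: 23.2
position: [508.8, -49.7, 297.2]
eef_rot: [-0.0, 0.744, 0.669, 0.001]
wrist_force: [-0.2, 1.2, -0.4]
finger_gap: 51.4
grasp_force: 0.0
```

```bash
python3 -c "
from h import *
st()
im=grab('top','t6');P=cloud(im)
for w,z in(('blue',228),('blue',130),('orange',132)):
  for b in bars(im,w,z,P): print(w,z,*b)
plan([(466,303,280,-19),(466,303,110,-19)],-1)
"
```

```text
23.2 [508.8 -49.7 297.2] [-0.     0.744  0.669  0.001] F [-0.2  1.2 -0.4] gap 51.4 g 0.0
blue 228 [ 594.2 -370.3] (4, 75) 1.4
blue 130 [564.4 500.2] (29, 25) -42.9
blue 130 [477.  380.6] (7, 75) 9.3
blue 130 [457.6 278.3] (76, 7) -18.9
orange 132 [ 433.6 -197. ] (4, 77) 1.3
orange 132 [ 433.5 -328.8] (4, 74) 1.5
.. tx 0.867 ty -0.201 tz 0.043 az 0.113
.. tx 0.855 ty -0.250 tz 0.043 az 0.113
.. tx 0.839 ty -0.298 tz 0.043 az 0.113
(466, 303, 280, -19) tx 0.821 ty -0.344 tz 0.043 az 0.113
.. tz 0.850
(466, 303, 110, -19) tz 0.850
```

Call:
arm_command(
  deltas=[
    {"tx":0.43,"ty":-0.1,"tz":0.02,"ax":0,"ay":0,"az":0.06,"claw":0.2},
    {"tx":0.867,"ty":-0.2,"tz":0.04,"ax":0,"ay":0,"az":0.113,"claw":0.2},
    {"tx":0.867,"ty":-0.2,"tz":0.04,"ax":0,"ay":0,"az":0.113,"claw":0.2},
  ],
)

```text
time_s: 23.55
position: [499.1, 38.3, 292.7]
eef_rot: [-0.001, 0.762, 0.648, 0.001]
wrist_force: [0.1, 0.2, 1.9]
finger_gap: 51.2
grasp_force: 0.0
```

Call:
arm_command(
  deltas=[
    {"tx":0.43,"ty":-0.1,"tz":0.02,"ax":0,"ay":0,"az":0.06,"claw":0.2},
    {"tx":0.855,"ty":-0.25,"tz":0.04,"ax":0,"ay":0,"az":0.113,"claw":0.2},
    {"tx":0.855,"ty":-0.25,"tz":0.04,"ax":0,"ay":0,"az":0.113,"claw":0.2},
  ],
)

```text
time_s: 23.85
position: [488.3, 126.8, 288.5]
eef_rot: [-0.001, 0.78, 0.626, 0.001]
wrist_force: [-0.3, 0.9, 0.8]
finger_gap: 51.0
grasp_force: 0.0
```

Call:
arm_command(
  deltas=[
    {"tx":0.43,"ty":-0.15,"tz":0.02,"ax":0,"ay":0,"az":0.06,"claw":0.2},
    {"tx":0.84,"ty":-0.3,"tz":0.04,"ax":0,"ay":0,"az":0.113,"claw":0.2},
    {"tx":0.84,"ty":-0.3,"tz":0.04,"ax":0,"ay":0,"az":0.113,"claw":0.2},
  ],
)

```text
time_s: 24.15
position: [477.6, 215.0, 284.3]
eef_rot: [-0.001, 0.797, 0.604, 0.001]
wrist_force: [-0.5, 0.3, 0.2]
finger_gap: 50.9
grasp_force: 0.0
```

Call:
arm_command(
  deltas=[
    {"tx":0.43,"ty":-0.17,"tz":0.02,"ax":0,"ay":0,"az":0.06,"claw":0.2},
    {"tx":0.82,"ty":-0.34,"tz":0.04,"ax":0,"ay":0,"az":0.113,"claw":0.2},
    {"tx":0.82,"ty":-0.34,"tz":0.3,"ax":0,"ay":0,"az":0.113,"claw":0.2},
    {"tx":0.82,"ty":-0.34,"tz":0.7,"ax":0,"ay":0,"az":0.113,"claw":0.2},
    {"tx":0.82,"ty":-0.34,"tz":0.7,"ax":0,"ay":0,"az":0.113,"claw":0.2},
  ],
)

```text
time_s: 24.65
position: [468.5, 294.6, 209.2]
eef_rot: [-0.0, 0.817, 0.577, -0.004]
wrist_force: [-0.0, -0.6, -0.0]
finger_gap: 51.7
grasp_force: 0.0
```

```bash
python3 -c "
from h import *
st()
plan([(465.7,302,110,-19)],-1)
"
```

```text
24.65 [468.5 294.6 209.2] [-0.     0.817  0.577 -0.004] F [-0.  -0.6 -0. ] gap 51.7 g 0.0
.. tx 0.034 ty -0.023 tz 0.496 ax -0.005 ay 0.007 az -0.008
(465.7, 302, 110, -19) tx 0.032 ty -0.024 tz 0.496 ax -0.005 ay 0.007 az -0.008
```

Call:
arm_command(
  deltas=[
    {"tx":0.04,"ty":-0.03,"tz":0.2,"ax":0,"ay":0,"az":0,"claw":0.2},
    {"tx":0.04,"ty":-0.03,"tz":0.45,"ax":0,"ay":0,"az":0,"claw":0.2},
    {"tx":0.04,"ty":-0.03,"tz":0.7,"ax":0,"ay":0,"az":0,"claw":0.2},
    {"tx":0.04,"ty":-0.03,"tz":1,"ax":0,"ay":0,"az":0,"claw":0.2},
    {"tx":0.04,"ty":-0.03,"tz":1,"ax":0,"ay":0,"az":0,"claw":0.2},
  ],
)

```text
time_s: 25.15
position: [467.9, 299.8, 112.2]
eef_rot: [0.0, 0.817, 0.577, -0.003]
wrist_force: [0.6, -1.6, 0.4]
finger_gap: 51.1
grasp_force: 0.0
```

Call:
arm_command(
  deltas=[
    {"tx":0,"ty":0,"tz":0,"ax":0,"ay":0,"az":0,"claw":-1},
    {"tx":0,"ty":0,"tz":0,"ax":0,"ay":0,"az":0,"claw":-1},
    {"tx":0,"ty":0,"tz":0,"ax":0,"ay":0,"az":0,"claw":-1},
    {"tx":0,"ty":0,"tz":0,"ax":0,"ay":0,"az":0,"claw":-1},
    {"tx":0,"ty":0,"tz":0,"ax":0,"ay":0,"az":0,"claw":-1},
  ],
)

```text
time_s: 25.65
position: [468.9, 303.3, 116.5]
eef_rot: [0.0, 0.816, 0.577, 0.002]
wrist_force: [-1.8, -1.3, 7.0]
finger_gap: 5.8
grasp_force: 78.4
```

Call:
arm_command(
  deltas=[
    {"tx":0,"ty":0,"tz":-0.1,"ax":0,"ay":0,"az":0,"claw":-1},
    {"tx":0,"ty":0,"tz":-0.25,"ax":0,"ay":0,"az":0,"claw":-1},
    {"tx":0,"ty":0,"tz":-0.5,"ax":0,"ay":0,"az":0,"claw":-1},
    {"tx":0,"ty":0,"tz":-0.75,"ax":0,"ay":0,"az":0,"claw":-1},
    {"tx":0,"ty":0,"tz":-1,"ax":0,"ay":0,"az":0,"claw":-1},
  ],
)

```text
time_s: 26.15
position: [468.0, 302.5, 216.8]
eef_rot: [0.0, 0.816, 0.577, 0.001]
wrist_force: [0.5, 0.0, -0.8]
finger_gap: 5.7
grasp_force: 78.4
```

```bash
python3 -c "
from h import *
st()
plan([(466,302,290,-19),(505,-229,290,2),(505,-229,252,2),(591,-229,252,2)],-1)
"
```

```text
26.15 [468.  302.5 216.8] [0.    0.816 0.577 0.001] F [ 0.5  0.  -0.8] gap 5.7 g 78.4
(466, 302, 290, -19) tx -0.011 ty -0.017 tz -0.732 az -0.016
.. tx -0.816 ty 0.350 az -0.122
.. tx -0.835 ty 0.299 az -0.122
.. tx -0.852 ty 0.248 az -0.122
.. tx -0.866 ty 0.195 az -0.122
.. tx -0.876 ty 0.142 az -0.122
(505, -229, 290, 2) tx -0.883 ty 0.088 az -0.122
(505, -229, 252, 2) tz 0.380
(591, -229, 252, 2) tx -0.030 ty 0.859
```

Call:
arm_command(
  deltas=[
    {"tx":0,"ty":0,"tz":-0.2,"ax":0,"ay":0,"az":0,"claw":-1},
    {"tx":0,"ty":0,"tz":-0.45,"ax":0,"ay":0,"az":0,"claw":-1},
    {"tx":0,"ty":0,"tz":-0.73,"ax":0,"ay":0,"az":0,"claw":-1},
  ],
)

```text
time_s: 26.45
position: [467.7, 302.2, 289.4]
eef_rot: [0.0, 0.816, 0.577, 0.0]
wrist_force: [0.6, -0.2, -2.1]
finger_gap: 6.1
grasp_force: 78.4
```

Call:
arm_command(
  deltas=[
    {"tx":-0.2,"ty":0.1,"tz":0,"ax":0,"ay":0,"az":-0.03,"claw":-1},
    {"tx":-0.4,"ty":0.17,"tz":0,"ax":0,"ay":0,"az":-0.06,"claw":-1},
    {"tx":-0.6,"ty":0.25,"tz":0,"ax":0,"ay":0,"az":-0.09,"claw":-1},
    {"tx":-0.816,"ty":0.35,"tz":0,"ax":0,"ay":0,"az":-0.125,"claw":-1},
  ],
)

```text
time_s: 26.85
position: [473.5, 213.6, 288.8]
eef_rot: [0.0, 0.797, 0.603, 0.001]
wrist_force: [1.1, -0.7, -2.1]
finger_gap: 5.6
grasp_force: 78.5
```

Call:
arm_command(
  deltas=[
    {"tx":-0.2,"ty":0.08,"tz":0,"ax":0,"ay":0,"az":-0.03,"claw":-1},
    {"tx":-0.4,"ty":0.15,"tz":0,"ax":0,"ay":0,"az":-0.06,"claw":-1},
    {"tx":-0.6,"ty":0.22,"tz":0,"ax":0,"ay":0,"az":-0.09,"claw":-1},
    {"tx":-0.835,"ty":0.3,"tz":0,"ax":0,"ay":0,"az":-0.125,"claw":-1},
  ],
)

```text
time_s: 27.25
position: [479.6, 125.2, 288.8]
eef_rot: [0.0, 0.778, 0.628, 0.001]
wrist_force: [1.0, -0.1, -2.5]
finger_gap: 5.7
grasp_force: 78.5
```

Call:
arm_command(
  deltas=[
    {"tx":-0.2,"ty":0.06,"tz":0,"ax":0,"ay":0,"az":-0.03,"claw":-1},
    {"tx":-0.4,"ty":0.12,"tz":0,"ax":0,"ay":0,"az":-0.06,"claw":-1},
    {"tx":-0.6,"ty":0.18,"tz":0,"ax":0,"ay":0,"az":-0.09,"claw":-1},
    {"tx":-0.85,"ty":0.25,"tz":0,"ax":0,"ay":0,"az":-0.125,"claw":-1},
  ],
)

```text
time_s: 27.65
position: [486.0, 37.1, 288.8]
eef_rot: [0.0, 0.758, 0.652, 0.001]
wrist_force: [0.1, -0.7, -1.9]
finger_gap: 6.0
grasp_force: 78.5
```

Call:
arm_command(
  deltas=[
    {"tx":-0.2,"ty":0.05,"tz":0,"ax":0,"ay":0,"az":-0.03,"claw":-1},
    {"tx":-0.4,"ty":0.1,"tz":0,"ax":0,"ay":0,"az":-0.06,"claw":-1},
    {"tx":-0.6,"ty":0.15,"tz":0,"ax":0,"ay":0,"az":-0.09,"claw":-1},
    {"tx":-0.866,"ty":0.2,"tz":0,"ax":0,"ay":0,"az":-0.125,"claw":-1},
  ],
)

```text
time_s: 28.05
position: [492.8, -51.3, 288.9]
eef_rot: [0.0, 0.737, 0.676, 0.001]
wrist_force: [0.8, 0.1, -1.0]
finger_gap: 5.6
grasp_force: 78.5
```

Call:
arm_command(
  deltas=[
    {"tx":-0.2,"ty":0.04,"tz":0,"ax":0,"ay":0,"az":-0.03,"claw":-1},
    {"tx":-0.4,"ty":0.07,"tz":0,"ax":0,"ay":0,"az":-0.06,"claw":-1},
    {"tx":-0.6,"ty":0.1,"tz":0,"ax":0,"ay":0,"az":-0.09,"claw":-1},
    {"tx":-0.876,"ty":0.13,"tz":0,"ax":0,"ay":0,"az":-0.125,"claw":-1},
    {"tx":-0.876,"ty":0.13,"tz":0,"ax":0,"ay":0,"az":-0.125,"claw":-1},
  ],
)

```text
time_s: 28.55
position: [497.2, -144.6, 288.2]
eef_rot: [0.001, 0.719, 0.695, -0.0]
wrist_force: [-0.5, 0.0, -1.3]
finger_gap: 5.8
grasp_force: 78.4
```

```bash
python3 -c "
from h import *
st()
plan([(503,-228,254,2),(592,-228,254,2)],-1)
"
```

```text
28.55 [ 497.2 -144.6  288.2] [ 0.001  0.719  0.695 -0.   ] F [-0.5  0.  -1.3] gap 5.8 g 78.4
(503, -228, 254, 2) tx -0.831 ty 0.085 tz 0.343 ay 0.003 az -0.135
(592, -228, 254, 2) tx -0.031 ty 0.889
```

Call:
arm_command(
  deltas=[
    {"tx":-0.2,"ty":0.02,"tz":0,"ax":0,"ay":0,"az":-0.03,"claw":-1},
    {"tx":-0.4,"ty":0.04,"tz":0,"ax":0,"ay":0,"az":-0.07,"claw":-1},
    {"tx":-0.6,"ty":0.06,"tz":0.1,"ax":0,"ay":0,"az":-0.1,"claw":-1},
    {"tx":-0.83,"ty":0.085,"tz":0.2,"ax":0,"ay":0,"az":-0.135,"claw":-1},
    {"tx":-0.83,"ty":0.085,"tz":0.34,"ax":0,"ay":0,"az":-0.135,"claw":-1},
  ],
)

```text
time_s: 29.05
position: [503.8, -226.9, 254.1]
eef_rot: [0.001, 0.694, 0.72, -0.0]
wrist_force: [0.7, -1.2, -1.1]
finger_gap: 5.3
grasp_force: 78.4
```

Call:
arm_command(
  deltas=[
    {"tx":0,"ty":0,"tz":0,"ax":0,"ay":0,"az":0,"claw":-1},
  ],
)

```text
time_s: 29.15
position: [503.1, -222.9, 252.0]
eef_rot: [-0.002, 0.693, 0.721, -0.0]
wrist_force: [-0.1, 0.1, -1.7]
finger_gap: 5.9
grasp_force: 78.3
```

```bash
python3 -c "
from h import *
st()
plan([(592,-228,254,2)],-1)
"
```

```text
29.15 [ 503.1 -222.9  252. ] [-0.002  0.693  0.721 -0.   ] F [-0.1  0.1 -1.7] gap 5.9 g 78.3
(592, -228, 254, 2) tx -0.086 ty 0.886 tz -0.022 ax -0.005 ay -0.004 az 0.009
```

Call:
arm_command(
  deltas=[
    {"tx":-0.05,"ty":0.15,"tz":0,"ax":0,"ay":0,"az":0,"claw":-1},
    {"tx":-0.06,"ty":0.35,"tz":0,"ax":0,"ay":0,"az":0,"claw":-1},
    {"tx":-0.06,"ty":0.55,"tz":0,"ax":0,"ay":0,"az":0,"claw":-1},
    {"tx":-0.06,"ty":0.75,"tz":0,"ax":0,"ay":0,"az":0,"claw":-1},
    {"tx":-0.06,"ty":0.88,"tz":0,"ax":0,"ay":0,"az":0,"claw":-1},
  ],
)

```text
time_s: 29.65
position: [593.8, -223.7, 254.6]
eef_rot: [0.0, 0.692, 0.722, 0.001]
wrist_force: [0.1, 0.2, -2.2]
finger_gap: 6.0
grasp_force: 78.4
```

Call:
arm_command(
  deltas=[
    {"tx":0,"ty":0,"tz":0,"ax":0,"ay":0,"az":0,"claw":-1},
    {"tx":0,"ty":0,"tz":0,"ax":0,"ay":0,"az":0,"claw":-1},
  ],
)

```text
time_s: 29.85
position: [592.3, -224.6, 254.1]
eef_rot: [-0.0, 0.692, 0.722, 0.0]
wrist_force: [-0.6, -0.2, -1.3]
finger_gap: 6.1
grasp_force: 78.4
```

```bash
python3 -c "
from h import *
st()
im=grab('scene','sc4');a=im['color'][150:250,310:430,::-1]; cv2.imwrite('pics/sc4c.png',cv2.resize(a,(720,600),interpolation=cv2.INTER_CUBIC))
plan([(591,-228,254,2)],-1)
"
```

```text
29.85 [ 592.3 -224.6  254.1] [-0.     0.692  0.722  0.   ] F [-0.6 -0.2 -1.3] gap 6.1 g 78.4
(591, -228, 254, 2) tx -0.028 ty -0.011 az 0.012
```

View pics/sc4c.png

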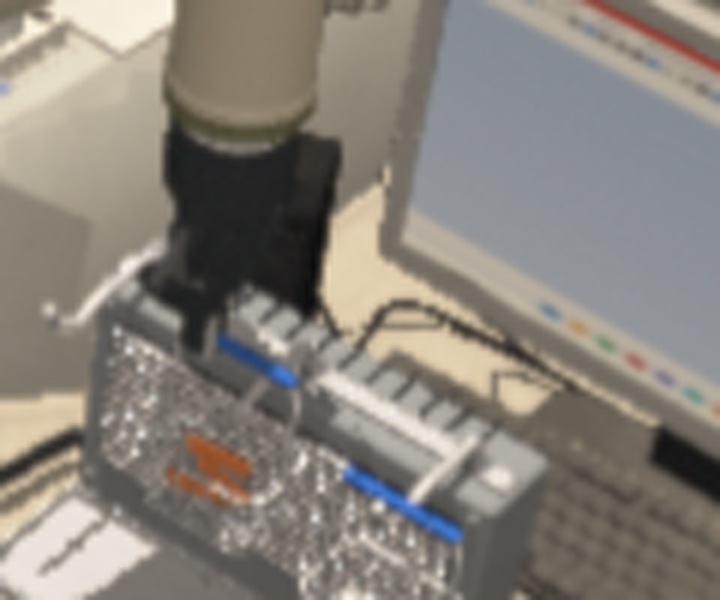

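The picture shows wet basket C seated on hook 3, with its bar from (345,475) to (460,535). Basket B's bar, (220,340) to (295,382), is above the middle hook. I'll lower B.

Call:
arm_command(
  deltas=[
    {"tx":-0.03,"ty":-0.01,"tz":0.1,"ax":0,"ay":0,"az":0.01,"claw":-1},
    {"tx":-0.03,"ty":-0.01,"tz":0.2,"ax":0,"ay":0,"az":0.01,"claw":-1},
    {"tx":-0.03,"ty":-0.01,"tz":0.3,"ax":0,"ay":0,"az":0.01,"claw":-1},
    {"tx":-0.03,"ty":-0.01,"tz":0.38,"ax":0,"ay":0,"az":0.01,"claw":-1},
    {"tx":-0.03,"ty":-0.01,"tz":0.41,"ax":0,"ay":0,"az":0.01,"claw":-1},
  ],
)

```text
time_s: 30.4
position: [591.0, -228.8, 211.8]
eef_rot: [-0.0, 0.695, 0.719, -0.0]
wrist_force: [-3.2, 1.5, 9.5]
finger_gap: 5.7
grasp_force: 79.5
```

Call:
arm_command(
  deltas=[
    {"tx":0,"ty":0,"tz":0.01,"ax":0,"ay":0,"az":0,"claw":-1},
    {"tx":0,"ty":0,"tz":0.02,"ax":0,"ay":0,"az":0,"claw":-1},
    {"tx":0,"ty":0,"tz":0.03,"ax":0,"ay":0,"az":0,"claw":-1},
  ],
)

```text
time_s: 30.7
position: [591.6, -228.9, 211.3]
eef_rot: [0.001, 0.695, 0.719, 0.0]
wrist_force: [-6.4, 1.8, 12.5]
finger_gap: 5.8
grasp_force: 80.0
```

Call:
arm_command(
  deltas=[
    {"tx":0,"ty":0,"tz":-0.02,"ax":0,"ay":0,"az":0,"claw":-0.6},
    {"tx":0,"ty":0,"tz":-0.02,"ax":0,"ay":0,"az":0,"claw":-0.2},
    {"tx":0,"ty":0,"tz":-0.02,"ax":0,"ay":0,"az":0,"claw":0.2},
    {"tx":0,"ty":0,"tz":-0.02,"ax":0,"ay":0,"az":0,"claw":0.2},
  ],
)

```text
time_s: 31.1
position: [591.3, -228.8, 211.0]
eef_rot: [-0.0, 0.695, 0.719, -0.0]
wrist_force: [-0.6, -1.4, -1.0]
finger_gap: 51.1
grasp_force: 0.0
```

Call:
arm_command(
  deltas=[
    {"tx":0,"ty":0,"tz":-0.2,"ax":0,"ay":0,"az":0,"claw":0.2},
    {"tx":0,"ty":0,"tz":-0.5,"ax":0,"ay":0,"az":0,"claw":0.2},
    {"tx":0,"ty":0,"tz":-0.9,"ax":0,"ay":0,"az":0,"claw":0.2},
  ],
)

```text
time_s: 31.4
position: [590.4, -228.8, 300.2]
eef_rot: [-0.002, 0.695, 0.719, -0.001]
wrist_force: [1.1, -0.2, -0.6]
finger_gap: 51.3
grasp_force: 0.0
```

Call:
arm_command(
  deltas=[
    {"tx":0.4,"ty":-0.1,"tz":0,"ax":0,"ay":0,"az":0,"claw":0.2},
    {"tx":0.8,"ty":-0.25,"tz":0,"ax":0,"ay":0,"az":0,"claw":0.2},
    {"tx":1,"ty":-0.3,"tz":0,"ax":0,"ay":0,"az":0,"claw":0.2},
  ],
)

```text
time_s: 31.7
position: [557.2, -125.8, 302.0]
eef_rot: [0.0, 0.693, 0.721, 0.001]
wrist_force: [-0.1, 0.9, 0.4]
finger_gap: 51.2
grasp_force: 0.0
```

Call:
arm_command(
  deltas=[
    {"tx":0.4,"ty":-0.1,"tz":0,"ax":0,"ay":0,"az":0,"claw":0.2},
    {"tx":0.8,"ty":-0.25,"tz":0,"ax":0,"ay":0,"az":0,"claw":0.2},
    {"tx":1,"ty":-0.3,"tz":0,"ax":0,"ay":0,"az":0,"claw":0.2},
  ],
)

```text
time_s: 32.0
position: [523.2, -27.2, 301.7]
eef_rot: [-0.0, 0.693, 0.721, 0.0]
wrist_force: [-0.6, 0.1, -0.1]
finger_gap: 51.1
grasp_force: 0.0
```

Call:
arm_command(
  deltas=[
    {"tx":0.4,"ty":-0.1,"tz":0,"ax":0,"ay":0,"az":0,"claw":0.2},
    {"tx":0.8,"ty":-0.15,"tz":0,"ax":0,"ay":0,"az":0,"claw":0.2},
    {"tx":1,"ty":-0.2,"tz":0,"ax":0,"ay":0,"az":0,"claw":0.2},
  ],
)

```text
time_s: 32.3
position: [500.0, 71.9, 301.5]
eef_rot: [-0.0, 0.693, 0.721, 0.0]
wrist_force: [1.0, -1.1, 1.4]
finger_gap: 51.2
grasp_force: 0.0
```

```bash
python3 -c "
from h import *
st()
im=grab('top','t7');P=cloud(im)
for w,z in(('blue',228),('blue',130),('orange',132)):
  for b in bars(im,w,z,P): print(w,z,*b)
plan([(473,405,280,9),(473,405,200,9)],-1)
"
```

```text
32.3 [500.   71.9 301.5] [-0.     0.693  0.721  0.   ] F [ 1.  -1.1  1.4] gap 51.2 g 0.0
blue 228 [ 591.3 -253.3] (4, 78) 1.3
blue 228 [ 594.2 -370.3] (4, 75) 1.3
blue 130 [564.4 500.2] (29, 25) -38.8
blue 130 [477.  380.6] (7, 75) 9.3
orange 132 [ 433.5 -195.3] (4, 74) 1.5
orange 132 [ 433.5 -328.8] (4, 74) 1.5
.. tx 0.828 ty -0.030 tz 0.056 az -0.057
.. tx 0.828 ty -0.007 tz 0.055 az -0.057
.. tx 0.828 ty 0.017 tz 0.055 az -0.057
(473, 405, 280, 9) tx 0.828 ty 0.041 tz 0.055 az -0.057
(473, 405, 200, 9) tz 0.800
```

Call:
arm_command(
  deltas=[
    {"tx":0.42,"ty":-0.02,"tz":0.02,"ax":0,"ay":0,"az":-0.03,"claw":0.2},
    {"tx":0.83,"ty":-0.03,"tz":0.05,"ax":0,"ay":0,"az":-0.057,"claw":0.2},
    {"tx":0.83,"ty":-0.03,"tz":0.05,"ax":0,"ay":0,"az":-0.057,"claw":0.2},
  ],
)

```text
time_s: 32.65
position: [493.2, 157.1, 296.2]
eef_rot: [-0.001, 0.681, 0.732, 0.001]
wrist_force: [0.5, 0.3, 0.6]
finger_gap: 51.5
grasp_force: 0.0
```

Call:
arm_command(
  deltas=[
    {"tx":0.42,"ty":0,"tz":0.02,"ax":0,"ay":0,"az":-0.03,"claw":0.2},
    {"tx":0.83,"ty":-0.01,"tz":0.05,"ax":0,"ay":0,"az":-0.057,"claw":0.2},
    {"tx":0.83,"ty":-0.01,"tz":0.05,"ax":0,"ay":0,"az":-0.057,"claw":0.2},
  ],
)

```text
time_s: 32.95
position: [486.5, 239.3, 290.9]
eef_rot: [-0.001, 0.671, 0.742, 0.0]
wrist_force: [0.6, 0.3, 0.9]
finger_gap: 51.4
grasp_force: 0.0
```

Call:
arm_command(
  deltas=[
    {"tx":0.42,"ty":0,"tz":0.02,"ax":0,"ay":0,"az":-0.03,"claw":0.2},
    {"tx":0.83,"ty":0.02,"tz":0.05,"ax":0,"ay":0,"az":-0.057,"claw":0.2},
    {"tx":0.83,"ty":0.02,"tz":0.05,"ax":0,"ay":0,"az":-0.057,"claw":0.2},
  ],
)

```text
time_s: 33.25
position: [480.6, 321.6, 285.3]
eef_rot: [-0.002, 0.66, 0.751, -0.0]
wrist_force: [-0.2, -0.2, 1.1]
finger_gap: 51.3
grasp_force: 0.0
```

Call:
arm_command(
  deltas=[
    {"tx":0.42,"ty":0.02,"tz":0.02,"ax":0,"ay":0,"az":-0.03,"claw":0.2},
    {"tx":0.83,"ty":0.04,"tz":0.05,"ax":0,"ay":0,"az":-0.057,"claw":0.2},
    {"tx":0.83,"ty":0.04,"tz":0.4,"ax":0,"ay":0,"az":-0.057,"claw":0.2},
    {"tx":0.83,"ty":0.04,"tz":0.8,"ax":0,"ay":0,"az":-0.057,"claw":0.2},
    {"tx":0.83,"ty":0.04,"tz":0.8,"ax":0,"ay":0,"az":-0.057,"claw":0.2},
  ],
)

```text
time_s: 33.75
position: [476.0, 396.1, 200.2]
eef_rot: [-0.0, 0.653, 0.758, -0.005]
wrist_force: [-0.0, -0.5, -1.1]
finger_gap: 51.5
grasp_force: 0.0
```

Call:
arm_command(
  deltas=[
    {"tx":0,"ty":0,"tz":0,"ax":0,"ay":0,"az":0,"claw":0.2},
    {"tx":0,"ty":0,"tz":0,"ax":0,"ay":0,"az":0,"claw":0.2},
  ],
)

```text
time_s: 33.95
position: [478.3, 399.7, 208.9]
eef_rot: [0.0, 0.653, 0.757, 0.002]
wrist_force: [-0.2, -0.2, 1.1]
finger_gap: 51.2
grasp_force: 0.0
```

```bash
python3 -c "
from h import *
st()
plan([(473,405,112,9)],-1)
"
```

```text
33.95 [478.3 399.7 208.9] [0.    0.653 0.757 0.002] F [-0.2 -0.2  1.1] gap 51.2 g 0.0
(473, 405, 112, 9) tx 0.059 ty -0.047 tz 0.969 ax 0.005 ay -0.003 az -0.018
```

Call:
arm_command(
  deltas=[
    {"tx":0.06,"ty":-0.05,"tz":0.2,"ax":0,"ay":0,"az":-0.02,"claw":0.2},
    {"tx":0.06,"ty":-0.05,"tz":0.45,"ax":0,"ay":0,"az":-0.02,"claw":0.2},
    {"tx":0.06,"ty":-0.05,"tz":0.7,"ax":0,"ay":0,"az":-0.02,"claw":0.2},
    {"tx":0.06,"ty":-0.05,"tz":0.94,"ax":0,"ay":0,"az":-0.02,"claw":0.2},
    {"tx":0.06,"ty":-0.05,"tz":0.94,"ax":0,"ay":0,"az":-0.02,"claw":0.2},
  ],
)

```text
time_s: 34.45
position: [471.2, 403.5, 111.3]
eef_rot: [0.0, 0.649, 0.761, -0.001]
wrist_force: [0.0, -0.5, -0.2]
finger_gap: 51.2
grasp_force: 0.0
```

Call:
arm_command(
  deltas=[
    {"tx":0,"ty":0,"tz":0,"ax":0,"ay":0,"az":0,"claw":-1},
    {"tx":0,"ty":0,"tz":0,"ax":0,"ay":0,"az":0,"claw":-1},
    {"tx":0,"ty":0,"tz":0,"ax":0,"ay":0,"az":0,"claw":-1},
    {"tx":0,"ty":0,"tz":0,"ax":0,"ay":0,"az":0,"claw":-1},
    {"tx":0,"ty":0,"tz":0,"ax":0,"ay":0,"az":0,"claw":-1},
  ],
)

```text
time_s: 34.95
position: [472.4, 405.7, 114.5]
eef_rot: [0.0, 0.649, 0.761, 0.002]
wrist_force: [1.3, 0.7, 6.7]
finger_gap: 5.9
grasp_force: 78.3
```

Call:
arm_command(
  deltas=[
    {"tx":0,"ty":0,"tz":-0.1,"ax":0,"ay":0,"az":0,"claw":-1},
    {"tx":0,"ty":0,"tz":-0.25,"ax":0,"ay":0,"az":0,"claw":-1},
    {"tx":0,"ty":0,"tz":-0.5,"ax":0,"ay":0,"az":0,"claw":-1},
    {"tx":0,"ty":0,"tz":-0.75,"ax":0,"ay":0,"az":0,"claw":-1},
    {"tx":0,"ty":0,"tz":-1,"ax":0,"ay":0,"az":0,"claw":-1},
  ],
)

```text
time_s: 35.45
position: [470.9, 404.7, 214.5]
eef_rot: [-0.0, 0.649, 0.761, 0.0]
wrist_force: [-0.1, 0.3, -0.9]
finger_gap: 6.0
grasp_force: 78.3
```

Call:
arm_command(
  deltas=[
    {"tx":0,"ty":0,"tz":-0.2,"ax":0,"ay":0,"az":0,"claw":-1},
    {"tx":0,"ty":0,"tz":-0.45,"ax":0,"ay":0,"az":0,"claw":-1},
    {"tx":0,"ty":0,"tz":-0.75,"ax":0,"ay":0,"az":0,"claw":-1},
    {"tx":0,"ty":0,"tz":-0.75,"ax":0,"ay":0,"az":0,"claw":-1},
  ],
)

```text
time_s: 35.85
position: [471.6, 406.3, 293.2]
eef_rot: [0.0, 0.649, 0.761, 0.004]
wrist_force: [0.4, 0.8, -1.0]
finger_gap: 5.6
grasp_force: 78.5
```

```bash
python3 -c "
from h import *
st()
plan([(500,-108,288,2)],-1)
"
```

```text
35.85 [471.6 406.3 293.2] [0.    0.649 0.761 0.004] F [ 0.4  0.8 -1. ] gap 5.6 g 78.5
.. tx -0.854 ty -0.089 tz 0.004 az 0.042
.. tx -0.855 ty -0.072 tz 0.005 az 0.042
.. tx -0.857 ty -0.054 tz 0.006 az 0.042
.. tx -0.858 ty -0.036 tz 0.007 az 0.042
.. tx -0.858 ty -0.018 tz 0.007 az 0.042
(500, -108, 288, 2) tx -0.858 tz 0.008 az 0.042
```

Call:
arm_command(
  deltas=[
    {"tx":-0.2,"ty":-0.02,"tz":0,"ax":0,"ay":0,"az":0.01,"claw":-1},
    {"tx":-0.4,"ty":-0.04,"tz":0,"ax":0,"ay":0,"az":0.02,"claw":-1},
    {"tx":-0.6,"ty":-0.06,"tz":0,"ax":0,"ay":0,"az":0.03,"claw":-1},
    {"tx":-0.854,"ty":-0.09,"tz":0,"ax":0,"ay":0,"az":0.042,"claw":-1},
  ],
)

```text
time_s: 36.25
position: [475.1, 318.7, 287.4]
eef_rot: [-0.0, 0.656, 0.755, -0.0]
wrist_force: [0.6, 0.1, -1.7]
finger_gap: 6.2
grasp_force: 78.4
```

Call:
arm_command(
  deltas=[
    {"tx":-0.2,"ty":-0.02,"tz":0,"ax":0,"ay":0,"az":0.01,"claw":-1},
    {"tx":-0.4,"ty":-0.03,"tz":0,"ax":0,"ay":0,"az":0.02,"claw":-1},
    {"tx":-0.6,"ty":-0.05,"tz":0,"ax":0,"ay":0,"az":0.03,"claw":-1},
    {"tx":-0.855,"ty":-0.07,"tz":0,"ax":0,"ay":0,"az":0.042,"claw":-1},
  ],
)

```text
time_s: 36.65
position: [479.9, 233.1, 287.5]
eef_rot: [-0.0, 0.664, 0.748, 0.0]
wrist_force: [1.0, -0.3, -1.6]
finger_gap: 6.1
grasp_force: 78.4
```

Call:
arm_command(
  deltas=[
    {"tx":-0.2,"ty":-0.01,"tz":0,"ax":0,"ay":0,"az":0.01,"claw":-1},
    {"tx":-0.4,"ty":-0.02,"tz":0,"ax":0,"ay":0,"az":0.02,"claw":-1},
    {"tx":-0.6,"ty":-0.04,"tz":0,"ax":0,"ay":0,"az":0.03,"claw":-1},
    {"tx":-0.857,"ty":-0.05,"tz":0,"ax":0,"ay":0,"az":0.042,"claw":-1},
  ],
)

```text
time_s: 37.05
position: [484.9, 147.7, 287.6]
eef_rot: [-0.0, 0.672, 0.741, 0.0]
wrist_force: [0.7, -0.6, -1.3]
finger_gap: 6.0
grasp_force: 78.4
```

Call:
arm_command(
  deltas=[
    {"tx":-0.2,"ty":-0.01,"tz":0,"ax":0,"ay":0,"az":0.01,"claw":-1},
    {"tx":-0.4,"ty":-0.02,"tz":0,"ax":0,"ay":0,"az":0.02,"claw":-1},
    {"tx":-0.6,"ty":-0.03,"tz":0,"ax":0,"ay":0,"az":0.03,"claw":-1},
    {"tx":-0.858,"ty":-0.04,"tz":0,"ax":0,"ay":0,"az":0.042,"claw":-1},
  ],
)

```text
time_s: 37.45
position: [489.4, 62.0, 287.6]
eef_rot: [-0.0, 0.679, 0.734, 0.0]
wrist_force: [-0.1, -0.4, -1.8]
finger_gap: 6.1
grasp_force: 78.4
```

Call:
arm_command(
  deltas=[
    {"tx":-0.2,"ty":0,"tz":0,"ax":0,"ay":0,"az":0.01,"claw":-1},
    {"tx":-0.4,"ty":-0.01,"tz":0,"ax":0,"ay":0,"az":0.02,"claw":-1},
    {"tx":-0.6,"ty":-0.01,"tz":0,"ax":0,"ay":0,"az":0.03,"claw":-1},
    {"tx":-0.858,"ty":-0.02,"tz":0,"ax":0,"ay":0,"az":0.042,"claw":-1},
  ],
)

```text
time_s: 37.85
position: [494.0, -23.6, 287.6]
eef_rot: [-0.0, 0.687, 0.727, 0.0]
wrist_force: [0.4, 0.8, -1.1]
finger_gap: 5.6
grasp_force: 78.4
```

Call:
arm_command(
  deltas=[
    {"tx":-0.2,"ty":0,"tz":0,"ax":0,"ay":0,"az":0.01,"claw":-1},
    {"tx":-0.4,"ty":0,"tz":0,"ax":0,"ay":0,"az":0.02,"claw":-1},
    {"tx":-0.6,"ty":0,"tz":0.1,"ax":0,"ay":0,"az":0.03,"claw":-1},
    {"tx":-0.858,"ty":0,"tz":0.2,"ax":0,"ay":0,"az":0.042,"claw":-1},
    {"tx":-0.858,"ty":0,"tz":0.34,"ax":0,"ay":0,"az":0.042,"claw":-1},
  ],
)

```text
time_s: 38.35
position: [498.7, -113.7, 253.1]
eef_rot: [0.0, 0.697, 0.717, -0.0]
wrist_force: [-0.6, 0.2, -1.5]
finger_gap: 5.4
grasp_force: 78.4
```

Call:
arm_command(
  deltas=[
    {"tx":0,"ty":0,"tz":0,"ax":0,"ay":0,"az":0,"claw":-1},
    {"tx":0,"ty":0,"tz":0,"ax":0,"ay":0,"az":0,"claw":-1},
  ],
)

```text
time_s: 38.55
position: [498.9, -108.3, 253.5]
eef_rot: [-0.0, 0.695, 0.719, 0.0]
wrist_force: [-0.2, 1.2, -0.9]
finger_gap: 5.8
grasp_force: 78.3
```

```bash
python3 -c "
from h import *
st()
plan([(586.5,-108,254,2)],-1)
"
```

```text
38.55 [ 498.9 -108.3  253.5] [-0.     0.695  0.719  0.   ] F [-0.2  1.2 -0.9] gap 5.8 g 78.3
(586.5, -108, 254, 2) tx -0.027 ty 0.876 tz -0.005
```

Call:
arm_command(
  deltas=[
    {"tx":-0.01,"ty":0.15,"tz":0,"ax":0,"ay":0,"az":0,"claw":-1},
    {"tx":-0.02,"ty":0.35,"tz":0,"ax":0,"ay":0,"az":0,"claw":-1},
    {"tx":-0.03,"ty":0.55,"tz":0,"ax":0,"ay":0,"az":0,"claw":-1},
    {"tx":-0.03,"ty":0.75,"tz":0,"ax":0,"ay":0,"az":0,"claw":-1},
    {"tx":-0.03,"ty":0.88,"tz":0,"ax":0,"ay":0,"az":0,"claw":-1},
  ],
)

```text
time_s: 39.05
position: [588.6, -108.1, 254.3]
eef_rot: [0.0, 0.695, 0.719, 0.001]
wrist_force: [-0.7, 0.2, -2.7]
finger_gap: 5.8
grasp_force: 78.4
```

Call:
arm_command(
  deltas=[
    {"tx":0,"ty":0,"tz":0,"ax":0,"ay":0,"az":0,"claw":-1},
    {"tx":0,"ty":0,"tz":0,"ax":0,"ay":0,"az":0,"claw":-1},
  ],
)

```text
time_s: 39.25
position: [587.1, -108.6, 253.8]
eef_rot: [-0.0, 0.695, 0.719, 0.0]
wrist_force: [-0.2, -0.3, -1.2]
finger_gap: 5.9
grasp_force: 78.4
```

```bash
python3 -c "
from h import *
st()
im=grab('scene','sc5');a=im['color'][150:250,290:410,::-1]; cv2.imwrite('pics/sc5c.png',cv2.resize(a,(720,600),interpolation=cv2.INTER_CUBIC))
plan([(587,-108,254,2)],-1)
"
```

```text
39.25 [ 587.1 -108.6  253.8] [-0.     0.695  0.719  0.   ] F [-0.2 -0.3 -1.2] gap 5.9 g 78.4
(587, -108, 254, 2) tx 0.009
```

View pics/sc5c.png

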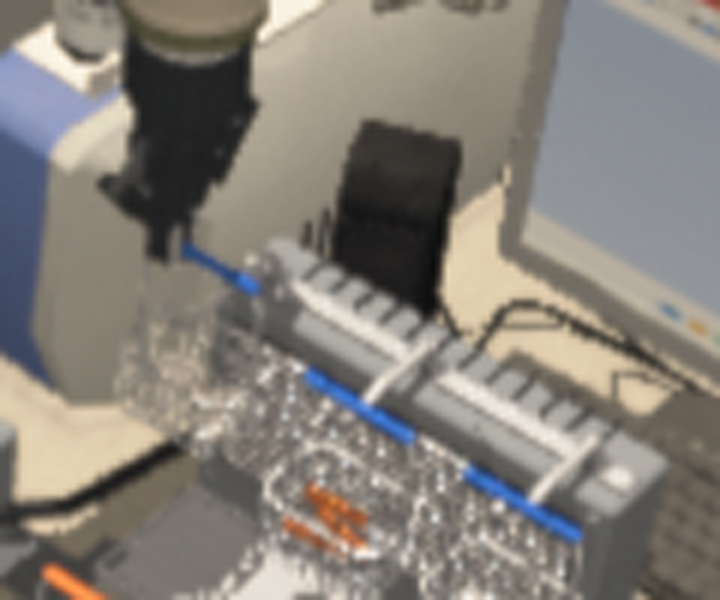

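The first two wet bars are hung at (360,405) and (525,500). The third, (185,250) to (255,290), is above the left hook, so I'll lower it.

Call:
arm_command(
  deltas=[
    {"tx":0,"ty":0,"tz":0.1,"ax":0,"ay":0,"az":0,"claw":-1},
    {"tx":0,"ty":0,"tz":0.2,"ax":0,"ay":0,"az":0,"claw":-1},
    {"tx":0,"ty":0,"tz":0.3,"ax":0,"ay":0,"az":0,"claw":-1},
    {"tx":0,"ty":0,"tz":0.4,"ax":0,"ay":0,"az":0,"claw":-1},
    {"tx":0,"ty":0,"tz":0.43,"ax":0,"ay":0,"az":0,"claw":-1},
  ],
)

```text
time_s: 39.8
position: [586.8, -109.7, 209.5]
eef_rot: [-0.0, 0.695, 0.719, -0.0]
wrist_force: [-4.4, 0.4, 10.1]
finger_gap: 6.2
grasp_force: 79.6
```

Call:
arm_command(
  deltas=[
    {"tx":0,"ty":0,"tz":0.01,"ax":0,"ay":0,"az":0,"claw":-1},
    {"tx":0,"ty":0,"tz":0.02,"ax":0,"ay":0,"az":0,"claw":-1},
    {"tx":0,"ty":0,"tz":0.02,"ax":0,"ay":0,"az":0,"claw":-1},
  ],
)

```text
time_s: 40.1
position: [587.3, -109.8, 209.5]
eef_rot: [0.001, 0.695, 0.719, 0.0]
wrist_force: [-3.5, 0.3, 7.7]
finger_gap: 6.1
grasp_force: 79.5
```

Call:
arm_command(
  deltas=[
    {"tx":0,"ty":0,"tz":-0.01,"ax":0,"ay":0,"az":0,"claw":-0.6},
    {"tx":0,"ty":0,"tz":-0.01,"ax":0,"ay":0,"az":0,"claw":-0.2},
    {"tx":0,"ty":0,"tz":-0.01,"ax":0,"ay":0,"az":0,"claw":0.2},
    {"tx":0,"ty":0,"tz":-0.01,"ax":0,"ay":0,"az":0,"claw":0.2},
  ],
)

```text
time_s: 40.5
position: [587.1, -109.7, 209.1]
eef_rot: [-0.0, 0.695, 0.719, -0.0]
wrist_force: [0.3, 0.2, 0.1]
finger_gap: 51.2
grasp_force: 0.0
```

Call:
arm_command(
  deltas=[
    {"tx":0,"ty":0,"tz":-0.2,"ax":0,"ay":0,"az":0,"claw":0.2},
    {"tx":0,"ty":0,"tz":-0.5,"ax":0,"ay":0,"az":0,"claw":0.2},
    {"tx":0,"ty":0,"tz":-0.9,"ax":0,"ay":0,"az":0,"claw":0.2},
  ],
)

```text
time_s: 40.8
position: [586.1, -109.8, 298.5]
eef_rot: [-0.002, 0.695, 0.719, -0.001]
wrist_force: [0.2, 0.1, 0.7]
finger_gap: 51.6
grasp_force: 0.0
```

Call:
arm_command(
  deltas=[
    {"tx":0.4,"ty":-0.2,"tz":0,"ax":0,"ay":0,"az":0,"claw":0},
    {"tx":0.8,"ty":-0.4,"tz":0,"ax":0,"ay":0,"az":0,"claw":-0.5},
    {"tx":0.93,"ty":-0.45,"tz":0,"ax":0,"ay":0,"az":0,"claw":-1},
  ],
)

```text
time_s: 41.1
position: [537.6, -13.0, 300.3]
eef_rot: [0.0, 0.693, 0.721, 0.001]
wrist_force: [-0.1, 1.0, -0.2]
finger_gap: 14.4
grasp_force: 0.0
```

Call:
arm_command(
  deltas=[
    {"tx":0.4,"ty":-0.2,"tz":0,"ax":0,"ay":0,"az":0,"claw":-1},
    {"tx":0.8,"ty":-0.4,"tz":0,"ax":0,"ay":0,"az":0,"claw":-1},
    {"tx":0.93,"ty":-0.45,"tz":0,"ax":0,"ay":0,"az":0,"claw":-1},
    {"tx":0.93,"ty":-0.45,"tz":0,"ax":0,"ay":0,"az":0,"claw":-1},
    {"tx":0.93,"ty":-0.45,"tz":0,"ax":0,"ay":0,"az":0,"claw":-1},
  ],
)

```text
time_s: 41.6
position: [491.4, 72.2, 299.3]
eef_rot: [0.0, 0.696, 0.718, -0.0]
wrist_force: [0.2, -0.0, 0.1]
finger_gap: 0.1
grasp_force: 0.0
```

```bash
python3 -c "
from h import *
st()
im=grab('top','t8');P=cloud(im)
for w,z in(('blue',228),('blue',130),('orange',132)):
  for b in bars(im,w,z,P): print(w,z,*b)
a=im['color'][130:270,130:420,::-1]; cv2.imwrite('pics/t8c.png',cv2.resize(a,(800,386),interpolation=cv2.INTER_CUBIC))
plan([(489,53,210,2),(489,53,131,2),(489,-2,131,2)],-1)
"
```

```text
41.6 [491.4  72.2 299.3] [ 0.     0.696  0.718 -0.   ] F [ 0.2 -0.   0.1] gap 0.1 g 0.0
blue 228 [ 586.6 -135.9] (7, 75) 1.0
blue 228 [ 591.4 -255. ] (4, 75) 1.4
blue 228 [ 594.2 -370.3] (4, 75) 1.4
blue 130 [564.  499.8] (28, 26) -39.0
orange 132 [ 433.6 -197. ] (4, 77) 1.3
orange 132 [ 433.5 -328.8] (4, 74) 1.5
(489, 53, 210, 2) tx -0.185 ty -0.031 tz 0.891 az -0.008
(489, 53, 131, 2) tz 0.790
(489, -2, 131, 2) tx -0.550 ty -0.019
```

View pics/t8c.png

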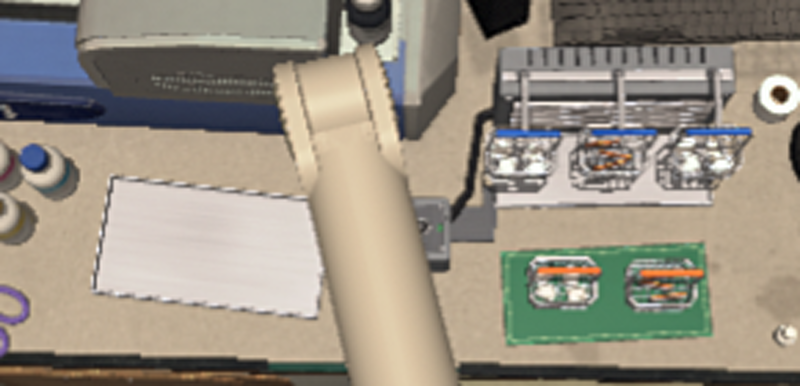

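All three wet bars hang at (528,132), (620,132) and (708,132), both dry baskets stand on the mat at (565,272) and (668,275), and the tray is empty. I'll switch the blower on next.

Call:
arm_command(
  deltas=[
    {"tx":-0.18,"ty":-0.03,"tz":0.4,"ax":0,"ay":0,"az":0,"claw":-1},
    {"tx":-0.18,"ty":-0.03,"tz":0.89,"ax":0,"ay":0,"az":0,"claw":-1},
    {"tx":-0.18,"ty":-0.03,"tz":0.89,"ax":0,"ay":0,"az":0,"claw":-1},
  ],
)

```text
time_s: 41.95
position: [484.8, 52.0, 203.9]
eef_rot: [-0.004, 0.697, 0.717, -0.005]
wrist_force: [-0.1, -1.3, 0.1]
finger_gap: -0.1
grasp_force: 0.0
```

Call:
arm_command(
  deltas=[
    {"tx":0,"ty":0,"tz":0.3,"ax":0,"ay":0,"az":0,"claw":-1},
    {"tx":0,"ty":0,"tz":0.6,"ax":0,"ay":0,"az":0,"claw":-1},
    {"tx":0,"ty":0,"tz":0.79,"ax":0,"ay":0,"az":0,"claw":-1},
    {"tx":0,"ty":0,"tz":0.79,"ax":0,"ay":0,"az":0,"claw":-1},
    {"tx":0,"ty":0,"tz":0.79,"ax":0,"ay":0,"az":0,"claw":-1},
  ],
)

```text
time_s: 42.45
position: [490.0, 55.0, 133.2]
eef_rot: [0.0, 0.696, 0.718, 0.001]
wrist_force: [-0.2, -1.0, 0.7]
finger_gap: -0.2
grasp_force: 0.0
```

Call:
arm_command(
  deltas=[
    {"tx":-0.15,"ty":0,"tz":0,"ax":0,"ay":0,"az":0,"claw":-1},
    {"tx":-0.3,"ty":0,"tz":0,"ax":0,"ay":0,"az":0,"claw":-1},
    {"tx":-0.45,"ty":0,"tz":0,"ax":0,"ay":0,"az":0,"claw":-1},
    {"tx":-0.57,"ty":0,"tz":0,"ax":0,"ay":0,"az":0,"claw":-1},
    {"tx":-0.57,"ty":0,"tz":0,"ax":0,"ay":0,"az":0,"claw":-1},
  ],
)

```text
time_s: 42.95
position: [491.9, -3.0, 133.1]
eef_rot: [0.001, 0.696, 0.718, 0.001]
wrist_force: [0.6, 0.2, -0.1]
finger_gap: 0.4
grasp_force: 0.1
```

Call:
arm_command(
  deltas=[
    {"tx":0.3,"ty":0,"tz":0,"ax":0,"ay":0,"az":0,"claw":-1},
    {"tx":0.5,"ty":0,"tz":0,"ax":0,"ay":0,"az":0,"claw":-1},
    {"tx":0.5,"ty":0,"tz":-0.4,"ax":0,"ay":0,"az":0,"claw":-1},
    {"tx":0.5,"ty":0,"tz":-0.9,"ax":0,"ay":0,"az":0,"claw":-1},
    {"tx":0.5,"ty":0,"tz":-1,"ax":0,"ay":0,"az":0,"claw":-1},
  ],
)

```text
time_s: 43.45
position: [491.3, 49.7, 237.5]
eef_rot: [0.003, 0.695, 0.719, 0.003]
wrist_force: [0.0, 0.3, -0.7]
finger_gap: -0.2
grasp_force: 0.0
```

Call:
arm_command(
  deltas=[
    {"tx":0.4,"ty":0,"tz":-0.3,"ax":0,"ay":0,"az":0,"claw":-1},
    {"tx":0.9,"ty":0,"tz":-0.8,"ax":0,"ay":0,"az":0,"claw":-1},
    {"tx":1,"ty":0,"tz":-0.8,"ax":0,"ay":0,"az":0,"claw":-1},
  ],
)

```text
time_s: 43.75
position: [485.7, 151.5, 315.4]
eef_rot: [0.001, 0.695, 0.719, 0.002]
wrist_force: [0.5, 0.7, -0.3]
finger_gap: -0.4
grasp_force: 0.0
```

Call:
arm_command(
  deltas=[
    {"tx":0.4,"ty":0,"tz":0,"ax":0,"ay":0,"az":0,"claw":-1},
    {"tx":0.9,"ty":0,"tz":0,"ax":0,"ay":0,"az":0,"claw":-1},
    {"tx":1,"ty":0,"tz":0,"ax":0,"ay":0,"az":0,"claw":-1},
    {"tx":1,"ty":0,"tz":0,"ax":0,"ay":0,"az":0,"claw":-1},
    {"tx":1,"ty":0,"tz":0,"ax":0,"ay":0,"az":0,"claw":-1},
  ],
)

```text
time_s: 44.25
position: [482.5, 247.5, 311.4]
eef_rot: [0.0, 0.695, 0.719, -0.0]
wrist_force: [0.4, -1.3, -0.7]
finger_gap: 0.2
grasp_force: 0.0
```

```bash
python3 -c "
from h import *
st()
im=grab('top','t9');P=cloud(im)
for w,z in(('blue',228),('orange',132)):
  for b in bars(im,w,z,P): print(w,z,*b)
hsv=cv2.cvtColor(im['color'],cv2.COLOR_RGB2HSV)
m=cv2.inRange(hsv,(0,150,100),(4,255,255));m[:,:270]=0;m[:,310:]=0;m[:190]=0;m[240:]=0
v,u=np.nonzero(m);print(len(u),ray(im,[(u.mean(),v.mean())],147).round(1))
a=im['color'][130:270,130:420,::-1]; cv2.imwrite('pics/t9c.png',cv2.resize(a,(800,386),interpolation=cv2.INTER_CUBIC))
"
```

```text
44.25 [482.5 247.5 311.4] [ 0.     0.695  0.719 -0.   ] F [ 0.4 -1.3 -0.7] gap 0.2 g 0.0
blue 228 [ 586.6 -135.9] (7, 75) 1.9
blue 228 [ 591.4 -255. ] (4, 75) 1.4
blue 228 [ 594.2 -370.3] (4, 75) 1.4
orange 132 [ 433.6 -197. ] (4, 77) 1.3
orange 132 [ 433.5 -328.8] (4, 74) 1.5
16 [[489.8 -23.8 147. ]]
```

View pics/t9c.png

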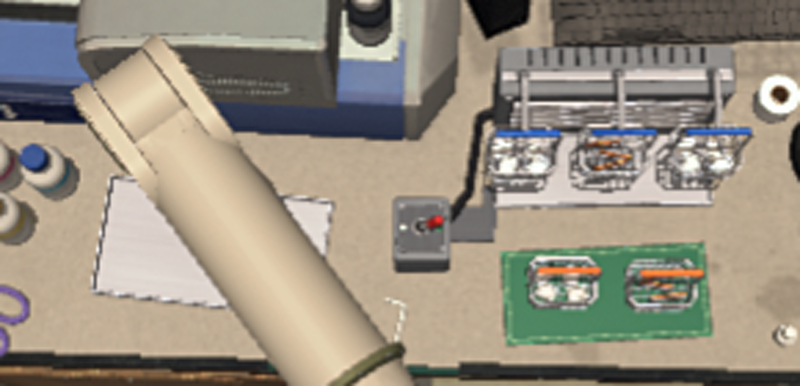

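The lever at (435,222) leans right again, so the blower is on. The baskets are all in place and the arm is clear.

```bash
python3 -c "
from h import *
print(r.close_job())"
```

```text
the job is handed in; nothing more can be done
None
```

The job is handed in: the blower was switched off first, both dry baskets stand on the green mat, all three wet baskets hang on their own hooks, and the blower is on again; the last picture before hand-in confirmed this, at 44 s.

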